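Pack the grinding kit tray

ROBOT

A 6-joint arm with a two-finger parallel gripper is mounted at the origin on the work surface. World frame = base frame: x ahead of the robot, y to its left, z up, the work surface at z = 0. Lengths are in mm, angles in rad, forces in N, time in s.
With the tool pointing down it reaches from about 275 to 1000 mm from the base axis. Payload 8.4 kg.
Tool frame: the origin (TCP) lies midway between the tips of the shut fingers; the grasp point (between the pads) lies 19 mm behind it; z points along the fingers, y is the line along which they close (so a half turn about z gives the same grasp; the last joint's range is limited). The gripper opens to 85 mm and grips with 20 to 120 N. Pads are 22 mm wide; open, the fingers measure 114 mm over their backs; the gripper's body (76 mm by 85 mm) begins 54 mm behind the grasp point. The pads swing forward as they close: fully open they stand 13 mm farther back than shut.
Start: joints at [-1.144, 0.353, 1.633, -0, 1.155, -0.002], TCP at [259.861, -568.419, 231.281] pointing down, gripper open.
Joint ranges: [-2.63, 2.63], [-0.92, 2.1], [0.06, 2.66], [-1.3, 4.44], [0, 2.69], [-3.02, 3.02]. Speed limits (rad/s): [2.22, 2.22, 2.79, 3.14, 3.14, 3.14].

INTERFACE

Orientations are given as [roll, pitch, yaw] about the fixed x, y, z axes, in that order (R = Rz(yaw) Ry(pitch) Rx(roll)).
In Python, from rig import r, cams gives the robot as it stands. The module is installed in compiled form; this text tells all that it offers.
- The arm moves only by the tool send_rows, never from a script. Its argument "targets" is one flat list of numbers, 7 for each row, row after row: the shift along the tool's x, y, z in m, then the turn, a rotation vector about the tool's x, y, z in rad, then the opening, from -1 (shut) to 1 (fully open). In form: [tx, ty, tz, wx, wy, wz, fingers, tx, ty, tz, wx, wy, wz, fingers, ...]. A call has 1 to 12 rows; each row is the pose to reach, as a shift and turn from the pose commanded when the call began, along the tool's axes at that moment; what a row does not reach only later rows make up. A row lasts 1/12 s, in which the tool goes at most 41.7 mm and 7.16 degrees, less where a joint would pass 70% of its speed; a pose out of reach is approached as far as the arm can. A call with a gripper value outside its range is refused whole. The fingers move at their own pace and stop on an object; "grip_force" is the grip in N (left out, the last holds). Time passes only in rows, so rows that repeat a pose let the fingers close. It gives the time, the measured TCP pose, the force, the opening and the grip force at its end, in the units of the state.
- r.sense(): the state, without advancing time (a new reading comes with each control period).
- cams.grab_frame(name): name is "scene" or "top" or "wrist"; returns a dict with "color" (480x640x3 uint8, blue, green, red), "fx", "fy", "cx", "cy" (pixels), "xyz" and "attitude" of the camera in the world. Camera axes: x right, y down, z forward; pixel columns grow to the right and rows downward; lengths in mm; the calibration is good to about 2 mm. A picture is of the moment at which its call begins. There is no depth.
- r.sign_off(): hands the job in; it is judged then, once.
The state is a dict: "clock": time; "qpos": joint angles; "qvel": joint speeds; "joint_efforts": joint torques, N m; "eef_pos": TCP position; "tcp_rot": TCP orientation; "contact_force": force on the tool from outside, world axes, zero at the start; "wrist_torque": the same for the moment, N m; "opening": opening from 0.0 (shut) to 1.0 (fully open); "grasp_force": force on a finger pad.
Only numpy, scipy, OpenCV 4.12 (cv2) and the standard library are available. Lean on these libraries where they do the work, as an engineer would, in place of code of your own. Each camera call takes 0.05 s, during which the arm holds its last target. There are 200 camera calls.

TASK

Pack the grinding kit into the open metal tray: the red drill case lying on its base, and the paste jar, the dressing stone and the oil can standing upright, all four side by side inside the walls and fully down on the tray's floor. It is a tight fit, so decide the layout and the order first. Set each thing down rather than dropping it or ramming it in, and leave the cooling cup, the valve spring and the coolant bottle where they stand.

Things in the scene. Friction and masses are not known exactly. Their poses are not given: they have to be found in the camera images.
- tray: Open aluminium tray, fixed to the bench. Outside 120 (x) by 172 (y) by 34 mm high, walls 3 mm thick, floor plate 4 mm thick: inside 114 (x) by 166 (y), walls 30 mm above the inner floor. Origin: centre of the underside; z up, y along its long side. The kit fits with the case along y at a long wall and the other three in a row beside it (60 + 46 + 50 mm of 166).
- tray_floor (a point): Centre of the tray's inner floor (4 mm above the bench), axes as the tray's.
- case: Closed red metal drill case with black seam and two steel latches, a block 154 (x) by 44 (y) by 55 mm high, about 0.6 kg. Origin: centre of the underside; x along its length, z up.
- jar: Round glass jar of grinding paste with a flat yellow lid, 85 mm high; glass 58 mm in diameter, lid 60 mm in diameter from 60 to 85 mm height, about 0.3 kg. Origin: centre of the underside; z up.
- stone: Two-tone (grey above, brick red below) dressing stone standing on end, a block 60 (x) by 46 (y) by 95 mm high, about 0.5 kg. Origin: centre of the underside; z up.
- can: Round blue oil can with a yellow band, 50 mm in diameter, 103 mm high, with a black plug 20 mm wide standing 2 mm above the top, about 0.35 kg. Origin: centre of the underside; z up.
- cup: Bystander: copper-coloured open cooling cup, about 80 mm in diameter, 75 mm high. Origin: centre of the underside.
- spring: Bystander: valve spring between two steel discs, 38 mm in diameter, 64 mm high, standing. Origin: centre of the underside.
- bottle: Bystander: white coolant bottle with green label and red cap, 60 mm in diameter, 160 mm high, standing. Origin: centre of the underside.
Things that resemble listed ones, but are neither listed nor needed, are in the scene too. What is shaped like the can but turquoise is not meant.

How it is judged (in metres and radians):
At the end, for the whole second after the job is handed in: The case, jar, stone and can all stand in the tray: the underside of each less than 4 mm above (or 3 mm below) the inner floor, its origin within 50 mm (x) and 75 mm (y) of the floor's centre, upright to within 0.08 rad (case on its base), and all at rest (under 0.02 m/s) (x of case in the frame of tray_floor between -0.05 and 0.05 m and y of case in the frame of tray_floor between -0.075 and 0.075 m and z of case in the frame of tray_floor between -0.003 and 0.004 m and angle between each of case, jar, stone, can's own z axis and vertical below 0.08 rad and linear speed of each of case, jar, stone, can below 0.02 m/s and x of jar in the frame of tray_floor between -0.05 and 0.05 m and y of jar in the frame of tray_floor between -0.075 and 0.075 m and z of jar in the frame of tray_floor between -0.003 and 0.004 m and x of stone in the frame of tray_floor between -0.05 and 0.05 m and y of stone in the frame of tray_floor between -0.075 and 0.075 m and z of stone in the frame of tray_floor between -0.003 and 0.004 m and x of can in the frame of tray_floor between -0.05 and 0.05 m and y of can in the frame of tray_floor between -0.075 and 0.075 m and z of can in the frame of tray_floor between -0.003 and 0.004 m); the robot touches nothing.
It fails at once if the cup is moved by more than 20 mm or tilted by more than 0.3 rad (distance of cup from where it was at the start of the episode above 0.02 m or angle between cup's own z axis and vertical above 0.3 rad).
It fails at once if the spring is moved by more than 20 mm or tilted by more than 0.3 rad (distance of spring from where it was at the start of the episode above 0.02 m or angle between spring's own z axis and vertical above 0.3 rad).
It fails at once if the bottle is moved by more than 20 mm or tilted by more than 0.3 rad (distance of bottle from where it was at the start of the episode above 0.02 m or angle between bottle's own z axis and vertical above 0.3 rad).
It fails at once if the case, jar, stone or can is rammed into the tray (more than 150 N between it and the tray) (contact force between any of case, jar, stone, can and tray above 150 N).
It fails at once if the case, jar, stone or can is dropped or knocked over (it moves faster than 0.6 m/s with no finger on it) ((linear speed of case above 0.6 m/s and contact force between case and the fingers below 0.1 N) or (linear speed of jar above 0.6 m/s and contact force between jar and the fingers below 0.1 N) or (linear speed of stone above 0.6 m/s and contact force between stone and the fingers below 0.1 N) or (linear speed of can above 0.6 m/s and contact force between can and the fingers below 0.1 N)).
It also fails if it takes over 72 s, if anything falls off the work surface, if the arm or the gripper's body presses on something with over 40 N, if the wrist force passes 120 N, or if a joint passes its speed limit or range.

## Working session

There is one attempt and no reset: what is moved stays moved. The work goes in short steps, Python scripts to look and compute and a tool call to move; the robot and the scene stay as the last step left them, time stands still between calls to the robot, and variables do not carry over. Pictures are saved under pics/ and viewed, at most 10 in all, crops included, and the job is handed in when it is done.

Besides the shell and the picture viewer there is one more tool, called after "Request:" in YAML: its name, and indented under it one key for each argument. send_rows: Moves the arm, as the interface text tells. Its arguments: {"type":"object","properties":{"targets":{"type":"array"},"grip_force":{"type":"number"}},"required":["targets"]}

```bash
mkdir -p pics; python3 - <<'E'
from rig import r,cams
import cv2,pickle
print(r.sense())
d={}
for n in ("scene","top"):
    f=cams.grab_frame(n); d[n]=f; cv2.imwrite(f"pics/{n}0.png",f["color"])
    print(n,{k:v for k,v in f.items() if k!="color"})
pickle.dump(d,open("f0.pkl","wb"))
E
```

```text
{'clock': 0.0, 'qpos': array([-1.14441673e+00,  3.53622357e-01,  1.63414178e+00,  1.04837998e-05,
        1.15523184e+00, -2.42286181e-03]), 'qvel': array([ 0.00136592, -0.00030003,  0.00063532,  0.00040925, -0.00082892,
        0.00059249]), 'joint_efforts': array([-4.02767517e-03, -6.05258131e+01, -3.42063332e+01, -3.42245412e-04,
        9.47844033e-03,  1.90017209e-05]), 'eef_pos': array([ 259.65107489, -567.97362519,  230.57453432]), 'tcp_rot': array([-3.14018935e+00, -1.29855925e-05,  4.28798214e-01]), 'contact_force': array([-0.04839895,  0.09195232,  0.78490588]), 'wrist_torque': array([ 0.01350689, -0.00727809, -0.03737515]), 'grasp_force': 0.0, 'opening': 1.0037258604692838}
scene {'fx': 470.3395746225426, 'fy': 470.3395746225426, 'cx': 320.58415923993687, 'cy': 241.38209253179787, 'xyz': array([986.28223776, 381.26833181, 963.2353277 ]), 'attitude': array([-2.61240988, -0.01185588,  2.33275758])}
top {'fx': 565.7424285942029, 'fy': 565.7424285942029, 'cx': 308.6792470040202, 'cy': 236.01179206278707, 'xyz': array([ 456.1456676 ,  -13.53887545, 1154.76981594]), 'attitude': array([-3.0241072 ,  0.0248456 , -1.59103048])}
```

View pics/top0.png

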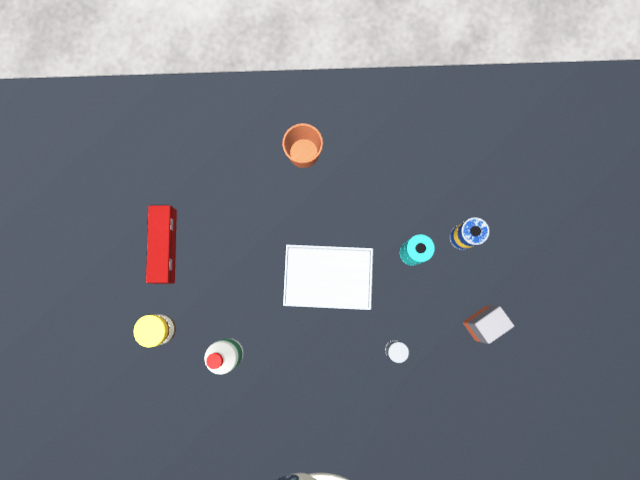

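View pics/scene0.png

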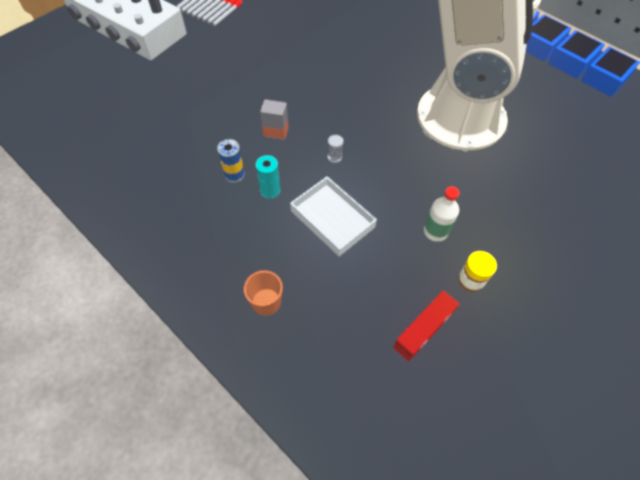

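Candidates (top view): the can is the blue one with the yellow band at (470,233), not the turquoise one at (418,249). The case is red at (160,244), not the bottle's red cap at (214,361). The jar has the yellow lid at (152,331), and the stone is grey/brick at (489,324). The tray is at (328,277), the bystander spring at (397,352), cup at (303,146) and bottle at (221,357).

```bash
cat > h.py <<'E'
import numpy as np,cv2
from scipy.spatial.transform import Rotation as R
def cast(f,uv,z):
    uv=np.atleast_2d(np.asarray(uv,float))
    d=np.c_[(uv[:,0]-f["cx"])/f["fx"],(uv[:,1]-f["cy"])/f["fy"],np.ones(len(uv))]
    w=R.from_euler("xyz",f["attitude"]).apply(d); o=f["xyz"]
    return (o+w*((z-o[2])/w[:,2])[:,None])[:,:2]
def hsv(f): return cv2.cvtColor(f["color"],cv2.COLOR_BGR2HSV)
def big(m,box):
    k=np.zeros_like(m);x0,y0,x1,y1=box;k[y0:y1,x0:x1]=m[y0:y1,x0:x1]
    c,_=cv2.findContours(k,cv2.RETR_EXTERNAL,cv2.CHAIN_APPROX_NONE)
    return max(c,key=cv2.contourArea).reshape(-1,2)
def rect(f,c,z):
    p=cast(f,c,z).astype(np.float32); (x,y),(w,h),a=cv2.minAreaRect(p)
    # long-side angle
    if w<h: w,h,a=h,w,a+90
    return dict(c=np.round([x,y],1),L=round(w,1),W=round(h,1),yaw_deg=round((a+90)%180-90,1))
E
python3 - <<'E'
from h import *; import pickle
d=pickle.load(open("f0.pkl","rb")); f=d["top"]; H=hsv(f)
m=lambda lo,hi:cv2.inRange(H,np.array(lo),np.array(hi))
print("tray",rect(f,big(m((0,0,150),(180,60,255)),(270,230,390,325)),34))
red=m((0,150,60),(8,255,255))|m((172,150,60),(180,255,255))
print("caseall",rect(f,big(red,(130,190,190,300)),55))
V=H[...,2]; 
print("case row V",V[225,142:182].tolist()); print("case hsv",H[225,150].tolist(),H[225,173].tolist())
print("jar",rect(f,big(m((22,110,100),(35,255,255)),(125,305,185,355)),85), H[331,150].tolist())
c=big(m((0,0,125),(180,40,255)),(450,300,520,350)); print("stone",rect(f,c,95),H[324,492].tolist(),H[324,476].tolist())
print("can hsv",H[232,455:492:2].tolist())
cv2.imwrite("pics/crop1.png",np.hstack([cv2.resize(f["color"][195:355,125:185],None,fx=3.6,fy=3.6,interpolation=2)[:576],cv2.resize(f["color"][205:355,440:530],None,fx=3.84,fy=3.84,interpolation=2)]))
E
```

```text
tray {'c': array([507.6, -24.5]), 'L': 174.4, 'W': 122.4, 'yaw_deg': 86.2}
caseall {'c': array([579.1, 302.2]), 'L': 152.5, 'W': 56.1, 'yaw_deg': -1.1}
case row V [110, 108, 111, 111, 110, 119, 224, 234, 234, 235, 235, 236, 236, 237, 237, 237, 236, 236, 236, 236, 236, 236, 235, 236, 236, 237, 227, 161, 162, 122, 110, 110, 110, 109, 97, 105, 108, 110, 109, 110]
case hsv [1, 190, 234] [1, 160, 110]
jar {'c': array([416.1, 299. ]), 'L': 60.8, 'W': 36.7, 'yaw_deg': 19.3} [30, 71, 255]
stone {'c': array([ 408.7, -322.8]), 'L': 69.1, 'W': 49.0, 'yaw_deg': -58.2} [125, 7, 232] [125, 7, 231]
can hsv [[22, 176, 190], [28, 63, 133], [109, 171, 121], [108, 68, 154], [108, 96, 234], [109, 167, 227], [109, 172, 227], [108, 163, 227], [116, 54, 66], [126, 23, 56], [135, 27, 57], [135, 18, 56], [130, 27, 57], [109, 115, 221], [109, 175, 221], [108, 146, 227], [107, 90, 234], [110, 34, 157], [110, 48, 106]]
```

View pics/crop1.png

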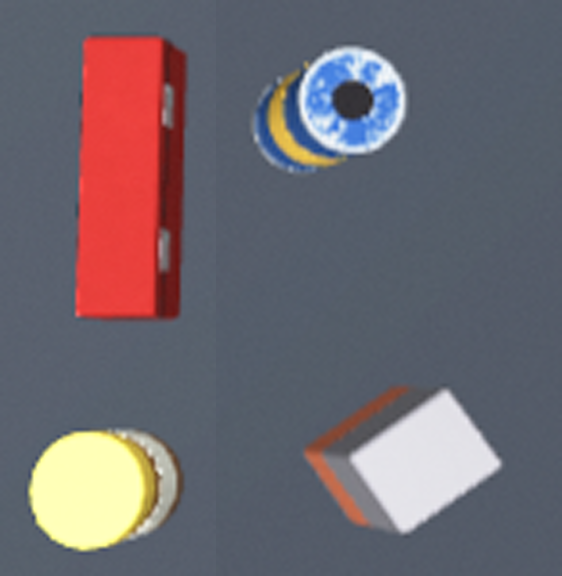

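The crop shows the case upright with its latches facing −y, the blue can with its yellow band and black plug, the jar's yellow lid and the stone's grey top. All four picks match the descriptions.

```bash
cat >> h.py <<'E'
def edges(f,c,z):
    """quad: split world contour by nearest minAreaRect side, fit lines; return corners centre/dirs"""
    p=cast(f,c,z).astype(np.float32); q=cv2.boxPoints(cv2.minAreaRect(p)); L=[]
    for i in range(4):
        a,b=q[i],q[(i+1)%4]; n=np.linalg.norm(b-a); t=(b-a)/n; s=(p-a)@t; e=(p-a)@np.array([-t[1],t[0]])
        k=p[(s>.12*n)&(s<.88*n)&(abs(e)<8)]; v=cv2.fitLine(k,cv2.DIST_HUBER,0,.01,.01).ravel(); L.append(v)
    cs=[]
    for i in range(4):
        a,b=L[i-1],L[i]; s=np.linalg.solve(np.c_[a[:2],-b[:2]],b[2:]-a[2:]); cs.append(a[2:]+s[0]*a[:2])
    cs=np.array(cs); l=np.linalg.norm(np.roll(cs,-1,0)-cs,axis=1)
    ang=[round(float(np.degrees(np.arctan2(v[1],v[0])))%180,1) for v in L]
    return cs.mean(0).round(1),l.round(1),ang
E
cat > meas.py <<'E'
from h import *
def meas(f):
    H=hsv(f); m=lambda lo,hi:cv2.inRange(H,np.array(lo),np.array(hi))
    o={}
    o["tray"]=edges(f,big(m((0,0,150),(180,60,255)),(270,230,390,325)),34)
    o["case"]=edges(f,big(m((0,150,190),(180,255,255)),(130,190,190,300)),55)
    o["stone"]=edges(f,big(m((0,0,190),(180,60,255)),(450,300,520,350)),95)
    o["jar"]=rect(f,big(m((22,50,225),(35,255,255)),(125,305,185,355)),85)
    o["can"]=rect(f,big(m((80,0,170),(140,255,255)),(450,210,500,260)),103)
    o["plug"]=rect(f,big(m((0,0,0),(180,80,80)),(466,222,486,242)),105)
    return o
E
python3 - <<'E'
from meas import *; import pickle
d=pickle.load(open("f0.pkl","rb"))
for k,v in meas(d["top"]).items(): print(k,v)
f=d["scene"];H=hsv(f);m=lambda lo,hi:cv2.inRange(H,np.array(lo),np.array(hi))
print("jar scene",rect(f,big(m((22,150,200),(35,255,255)),(455,240,505,280)),85))
print("tray scene",edges(f,big(m((0,0,135),(180,60,255)),(280,170,385,260)),34))
E
```

```text
tray (array([507.6, -24.5], dtype=float32), array([120.7, 172.3, 120.5, 172.8], dtype=float32), [176.4, 86.3, 176.2, 86.2])
case (array([578.2, 308.9], dtype=float32), array([150.3,  40.8, 150.4,  40.2], dtype=float32), [178.8, 88.6, 179.0, 88.8])
stone (array([ 409.7, -326.9], dtype=float32), array([56.8, 42.2, 55.9, 41.5], dtype=float32), [122.6, 33.6, 123.4, 32.4])
jar {'c': array([410.7, 314.9]), 'L': 60.0, 'W': 58.0, 'yaw_deg': -45.8}
can {'c': array([ 584. , -298.7]), 'L': 50.9, 'W': 49.9, 'yaw_deg': -3.3}
plug {'c': array([ 582.8, -300. ]), 'L': 16.7, 'W': 15.0, 'yaw_deg': 88.6}
jar scene {'c': array([410.3, 317.1]), 'L': 63.5, 'W': 62.6, 'yaw_deg': 58.7}
tray scene (array([510. , -18.7], dtype=float32), array([134.9, 186.3, 134.2, 186.2], dtype=float32), [176.2, 86.2, 176.3, 86.0])
```

```bash
cat > go.py <<'E'
import sys; from rig import r; from h import *
def go(*ts):
    s=r.sense(); p=s["eef_pos"]; Q=R.from_euler("xyz",s["tcp_rot"])
    print("t",round(s["clock"],2),p.round(1),"rpy",s["tcp_rot"].round(4),"F",s["contact_force"].round(1),"open",round(s["opening"],3),"q6",s["qpos"][5].round(2))
    for x,y,z,yaw in ts:
        G=R.from_euler("xyz",[np.pi,0,np.radians(yaw)])
        print((x,y,z,yaw),"->",(Q.inv().apply(np.array([x,y,z])-p)/1000).round(4),(Q.inv()*G).as_rotvec().round(4))
if __name__=="__main__": go(*[tuple(map(float,a.split(","))) for a in sys.argv[1:]])
E
python3 go.py 578.2,308.9,200,-1.1 578.2,308.9,31,-1.1
```

```text
t 0.1 [ 259.7 -568.   230.6] rpy [-3.1404  0.      0.4288] F [-0.3  0.3  0.1] open 0.999 q6 -0.0
(578.2, 308.9, 200.0, -1.1) -> [ 0.6543 -0.6651  0.0314] [-1.20e-03  3.00e-04  4.48e-01]
(578.2, 308.9, 31.0, -1.1) -> [ 0.6543 -0.6649  0.2004] [-1.20e-03  3.00e-04  4.48e-01]
```

Request:
send_rows:
  targets: [0.327,-0.332,0.01,0,0,0.448,1,0.327,-0.332,0.01,0,0,0.448,1,0.327,-0.332,0.01,0,0,0.448,1,0.327,-0.332,0.01,0,0,0.448,1,0.327,-0.332,0.01,0,0,0.448,1,0.327,-0.332,0.01,0,0,0.448,1,0.327,-0.332,0.01,0,0,0.448,1,0.327,-0.332,0.01,0,0,0.448,1,0.327,-0.332,0.01,0,0,0.448,1,0.327,-0.332,0.01,0,0,0.448,1,0.327,-0.332,0.01,0,0,0.448,1,0.327,-0.332,0.01,0,0,0.448,1]
  grip_force: 80

```text
clock: 1.1
eef_pos: [420.2, -125.8, 221.1]
tcp_rot: [-3.14, -0.0, -0.016]
contact_force: [0.4, -0.6, 0.3]
opening: 1.003
grasp_force: 0.0
```

```bash
python3 go.py 578.2,308.9,200,-1.1 578.2,308.9,31,-1.1
```

```text
t 1.1 [ 420.2 -125.8  221.1] rpy [-3.1398e+00 -2.0000e-04 -1.6300e-02] F [ 0.4 -0.6  0.3] open 1.003 q6 1.29
(578.2, 308.9, 200.0, -1.1) -> [ 0.1509 -0.4372  0.0219] [-0.0018 -0.0002  0.0029]
(578.2, 308.9, 31.0, -1.1) -> [ 0.1509 -0.4369  0.1909] [-0.0018 -0.0002  0.0029]
```

Request:
send_rows:
  targets: [0.151,-0.437,0.02,0,0,0.003,1,0.151,-0.437,0.02,0,0,0.003,1,0.151,-0.437,0.02,0,0,0.003,1,0.151,-0.437,0.02,0,0,0.003,1,0.151,-0.437,0.02,0,0,0.003,1,0.151,-0.437,0.02,0,0,0.003,1,0.151,-0.437,0.02,0,0,0.003,1,0.151,-0.437,0.02,0,0,0.003,1,0.151,-0.437,0.02,0,0,0.003,1,0.151,-0.437,0.02,0,0,0.003,1,0.151,-0.437,0.02,0,0,0.003,1,0.151,-0.437,0.02,0,0,0.003,1]

```text
clock: 2.1
eef_pos: [580.3, 309.1, 200.5]
tcp_rot: [-3.139, -0.001, -0.02]
contact_force: [-0.5, -0.1, -0.1]
opening: 0.999
grasp_force: 0.0
```

```bash
python3 - <<'E'
from rig import cams; import cv2
f=cams.grab_frame("wrist"); cv2.imwrite("pics/w1.png",f["color"]); print(f["xyz"],f["attitude"])
E
python3 go.py 578.2,308.9,31,-1.1
```

```text
[661.29600279 306.86988157 342.88842157] [ 2.82004075  0.00326518 -1.59137513]
t 2.15 [579.4 307.  200.2] rpy [-3.141   0.     -0.0192] F [-0.5  0.5  0.4] open 0.999 q6 2.07
(578.2, 308.9, 31.0, -1.1) -> [-0.0012 -0.0018  0.1692] [-0.0006  0.      0.    ]
```

View pics/w1.png

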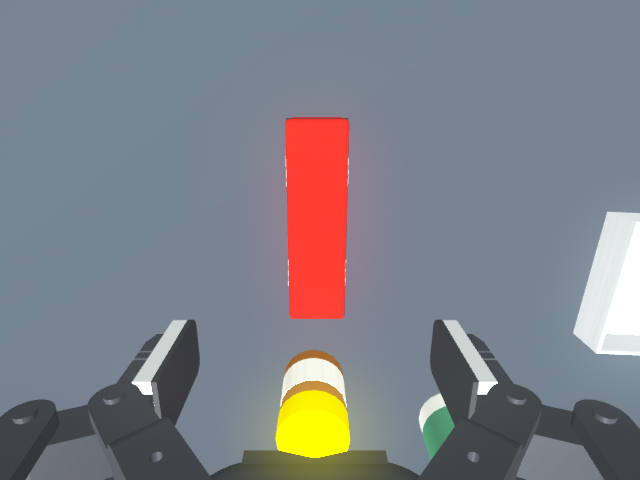

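The wrist view shows the case at columns 287–348, centred between the pads at 190 and 437, with the jar well behind it. I'll descend and grip.

Request:
send_rows:
  targets: [-0.001,0,0.04,0,0,0,1,-0.001,0,0.08,0,0,0,1,-0.001,0,0.12,0,0,0,1,-0.001,0,0.15,0,0,0,1,-0.001,0,0.169,0,0,0,1,-0.001,0,0.169,0,0,0,1,-0.001,0,0.169,0,0,0,-1,-0.001,0,0.169,0,0,0,-1,-0.001,0,0.169,0,0,0,-1,-0.001,0,0.169,0,0,0,-1,-0.001,0,0.169,0,0,0,-1,-0.001,0,0.169,0,0,0,-1]
  grip_force: 80

```text
clock: 3.15
eef_pos: [579.5, 304.8, 35.2]
tcp_rot: [-3.139, -0.004, -0.022]
contact_force: [0.1, 2.3, 7.5]
opening: 0.49
grasp_force: 83.0
```

```bash
python3 go.py 578.2,308.9,100,-1.1 ; cat > snap.py <<'E'
import sys,pickle; from rig import cams; import cv2
for n in sys.argv[2:]:
    f=cams.grab_frame(n); pickle.dump(f,open(f"{sys.argv[1]}_{n}.pkl","wb")); cv2.imwrite(f"pics/{sys.argv[1]}_{n}.png",f["color"])
E
```

```text
t 3.15 [579.5 304.8  35.2] rpy [-3.1387 -0.0044 -0.0224] F [0.1 2.3 7.5] open 0.49 q6 2.07
(578.2, 308.9, 100.0, -1.1) -> [-0.0011 -0.0042 -0.0648] [-0.0029 -0.0044 -0.0032]
```

Request:
send_rows:
  targets: [0,0,-0.01,0,0,0,-1,0,0,-0.03,0,0,0,-1,0,0,-0.06,0,0,0,-1,0,0,-0.09,0,0,0,-1,0,0,-0.1,0,0,0,-1,0,0,-0.1,0,0,0,-1,0,0,-0.1,0,0,0,-1]

```text
clock: 3.73
eef_pos: [577.2, 303.3, 132.2]
tcp_rot: [3.142, -0.0, -0.022]
contact_force: [-0.5, -0.4, -7.7]
opening: 0.495
grasp_force: 83.3
```

```bash
python3 snap.py l1 scene top; python3 go.py 539.2,-26.6,120,86.2
```

```text
t 3.83 [576.2 302.8 130.3] rpy [ 3.1399e+00  2.9000e-03 -2.2100e-02] F [-0.5  0.6 -7.7] open 0.494 q6 2.07
(539.2, -26.6, 120.0, 86.2) -> [-0.0296  0.3301  0.0109] [-9.0000e-04  3.6000e-03 -1.5266e+00]
```

View pics/l1_scene.png

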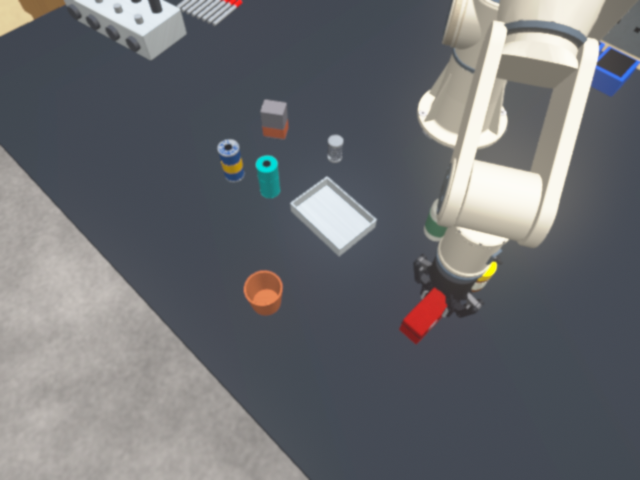

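The case hangs level from the gripper at (430,315) with the jar undisturbed behind it. I'll check how noisy the pose reading is before using it to place.

```bash
python3 - <<'E'
from rig import r,cams
import numpy as np
a=[]
for i in range(8):
    cams.grab_frame("top"); s=r.sense(); a.append(np.r_[s["eef_pos"],s["tcp_rot"][2],s["qpos"][0]])
a=np.array(a);print(a.round(3));print(a.mean(0),a.std(0))
E
```

```text
[[ 5.76180e+02  3.02777e+02  1.30064e+02 -2.20000e-02  4.82000e-01]
 [ 5.76342e+02  3.02847e+02  1.30130e+02 -2.20000e-02  4.82000e-01]
 [ 5.76603e+02  3.02978e+02  1.30394e+02 -2.20000e-02  4.81000e-01]
 [ 5.76813e+02  3.03145e+02  1.30676e+02 -2.20000e-02  4.82000e-01]
 [ 5.77048e+02  3.03220e+02  1.31010e+02 -2.20000e-02  4.82000e-01]
 [ 5.77230e+02  3.03333e+02  1.31322e+02 -2.20000e-02  4.82000e-01]
 [ 5.77338e+02  3.03417e+02  1.31561e+02 -2.20000e-02  4.82000e-01]
 [ 5.77442e+02  3.03457e+02  1.31780e+02 -2.20000e-02  4.82000e-01]]
[ 5.76874508e+02  3.03146619e+02  1.30867095e+02 -2.21885808e-02
  4.81541769e-01] [4.38258818e-01 2.41025153e-01 6.11478578e-01 2.61643944e-05
 2.73325502e-05]
```

Request:
send_rows:
  targets: [-0.003,0.02,0,0,0,-0.08,-1,-0.006,0.05,0,0,0,-0.2,-1,-0.009,0.08,0,0,0,-0.32,-1,-0.012,0.115,0,0,0,-0.45,-1,-0.015,0.15,0,0,0,-0.57,-1,-0.018,0.18,0,0,0,-0.7,-1,-0.02,0.21,0,0,0,-0.82,-1,-0.022,0.24,0,0,0,-0.94,-1,-0.025,0.27,0,0,0,-1.07,-1,-0.027,0.3,0,0,0,-1.19,-1,-0.029,0.32,0,0,0,-1.31,-1,-0.03,0.33,0,0,0,-1.43,-1]

```text
clock: 5.23
eef_pos: [539.9, -28.3, 132.5]
tcp_rot: [3.141, 0.001, 1.412]
contact_force: [-0.1, 0.3, -6.5]
opening: 0.495
grasp_force: 83.5
```

```bash
python3 go.py 539.2,-26.6,90,86.2
```

```text
t 5.23 [539.9 -28.3 132.5] rpy [3.1413e+00 6.0000e-04 1.4122e+00] F [-0.1  0.3 -6.5] open 0.495 q6 0.1
(539.2, -26.6, 90.0, 86.2) -> [ 0.0016 -0.001   0.0425] [ 0.0003  0.0007 -0.0923]
```

Request:
send_rows:
  targets: [0.001,0,0.02,0,0,-0.09,-1,0.001,0,0.04,0,0,-0.092,-1,0.001,0,0.05,0,0,-0.092,-1,0.001,0,0.05,0,0,-0.092,-1,0.001,0,0.05,0,0,-0.092,-1,0.001,0,0.05,0,0,-0.092,-1,0.001,0,0.05,0,0,-0.092,-1,0.001,0,0.05,0,0,-0.092,-1]

```text
clock: 5.9
eef_pos: [541.2, -24.6, 83.2]
tcp_rot: [3.14, -0.0, 1.5]
contact_force: [0.3, 0.1, -6.9]
opening: 0.495
grasp_force: 83.4
```

```bash
python3 snap.py p1 scene top; python3 go.py 539.2,-26.6,35,86.2; python3 - <<'E'
import cv2,numpy as np
a=cv2.imread("pics/p1_scene.png")[150:290,260:410]; b=cv2.imread("pics/p1_top.png")[200:340,250:400]
cv2.imwrite("pics/p1c.png",np.hstack([cv2.resize(x,None,fx=2.65,fy=2.65,interpolation=2) for x in (a,b)]))
E
```

```text
t 6.0 [540.9 -24.7  83. ] rpy [ 3.1405 -0.      1.4999] F [-0.2  0.8 -6.3] open 0.494 q6 0.02
(539.2, -26.6, 35.0, 86.2) -> [-0.002  -0.0016  0.048 ] [ 0.0011 -0.     -0.0046]
```

View pics/p1c.png

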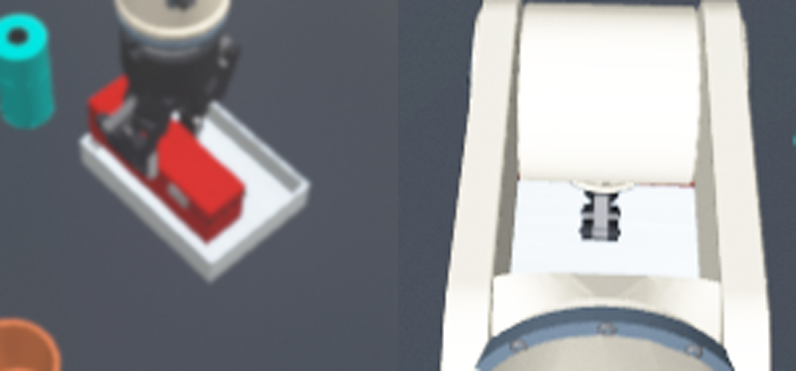

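```bash
python3 - <<'E'
from h import *; import pickle
f=pickle.load(open("p1_scene.pkl","rb")); H=hsv(f)
m=cv2.inRange(H,np.array((0,150,150)),np.array((10,255,255)))
print(H[215,342].tolist(),H[232,340].tolist(),H[228,346].tolist(),H[228,331].tolist())
im=cv2.resize(f["color"][200:270,300:390],None,fx=8,fy=8,interpolation=cv2.INTER_CUBIC)
cv2.imwrite("pics/z1.png",im)
X=np.array([np.cos(np.radians(-4)),np.sin(np.radians(-4))]);Y=np.array([-X[1],X[0]])
def proj(p):
    q=R.from_euler("xyz",f["attitude"]).inv().apply(np.array(p)-f["xyz"]); return (q[:2]/q[2]*f["fx"]+[f["cx"],f["cy"]])
t=np.array([540.9,-24.7])
for s in(1,-1):
    c=t+X*22*s+Y*77
    print("case corner pred",((proj([*c,107])-[300,200])*8).round(0))
T=np.array([507.6,-24.5]);a=np.radians(-3.8);A=np.array([np.cos(a),np.sin(a)]);B=np.array([-A[1],A[0]])
for sx,sy in((1,1),(-1,1),(1,-1)): print("tray rim pred",sx,sy,((proj([*(T+A*60*sx+B*86*sy),34])-[300,200])*8).round(0))
E
```

```text
[1, 194, 217] [0, 159, 130] [0, 163, 139] [0, 129, 119]
case corner pred [311. 235.]
case corner pred [429. 143.]
tray rim pred 1 1 [305. 396.]
tray rim pred -1 1 [600. 157.]
tray rim pred 1 -1 [-90.  25.]
```

View pics/z1.png

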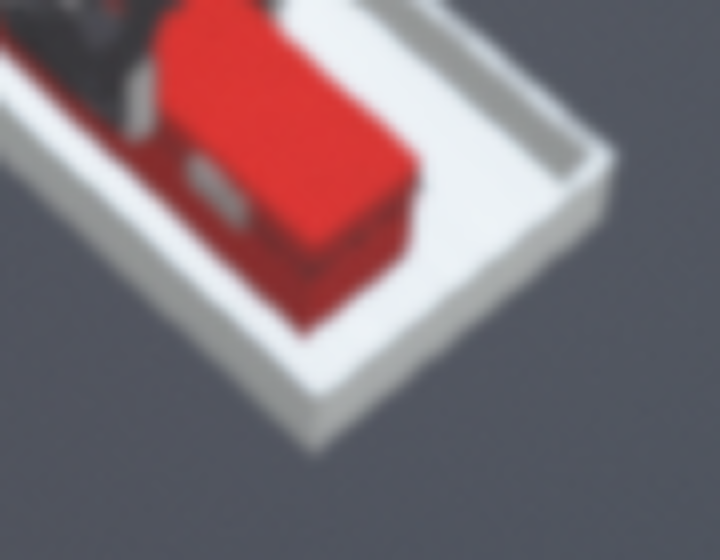

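```bash
python3 - <<'E'
from h import *; import pickle
f=pickle.load(open("p1_scene.pkl","rb"))
c=lambda u,v,z:cast(f,[300+u/8-.5+.06,200+v/8-.5+.06],z)[0]
p=c(318,395,34);q=c(617,152,34);print("rim",p.round(1),q.round(1),np.linalg.norm(p-q).round(1))
a=np.radians(-3.8);A=np.array([np.cos(a),np.sin(a)]);B=np.array([-A[1],A[0]])
O=(p+q)/2-B*86; print("tray by scene",O.round(1))
for z in(48,52): 
  for n,(u,v,h) in dict(botPX=(304,337,0),botNX=(409,255,0),topPX=(315,252,54),topNX=(420,163,54)).items():
    w=c(u,v,z+h)-O; print(z,n,(w@A).round(1),(w@B).round(1))
E
```

```text
rim [570.3  58.3] [448.3  66.1] 122.3
tray by scene [503.6 -23.6]
48 botPX 57.0 75.2
48 botNX 16.1 75.7
48 topPX 60.1 79.3
48 topNX 19.1 77.9
52 botPX 58.8 76.8
52 botNX 18.0 77.2
52 topPX 61.9 80.9
52 topNX 21.2 79.6
```

```bash
python3 go.py 534.9,-25.1,60,86.2 534.9,-25.1,45,86.2
```

```text
t 6.0 [540.9 -24.7  83. ] rpy [ 3.1405 -0.      1.4999] F [-0.2  0.8 -6.3] open 0.494 q6 0.02
(534.9, -25.1, 60.0, 86.2) -> [-0.0009 -0.0059  0.0229] [ 0.0011 -0.     -0.0046]
(534.9, -25.1, 45.0, 86.2) -> [-0.0009 -0.006   0.0379] [ 0.0011 -0.     -0.0046]
```

Request:
send_rows:
  targets: [0,-0.006,0.005,0,0,-0.005,-1,0,-0.006,0.012,0,0,-0.005,-1,0,-0.006,0.02,0,0,-0.005,-1,0,-0.006,0.025,0,0,-0.005,-1,0,-0.006,0.025,0,0,-0.005,-1,0,-0.006,0.03,0,0,-0.005,-1,0,-0.006,0.035,0,0,-0.005,-1,0,-0.006,0.035,0,0,-0.005,-1]

```text
clock: 6.67
eef_pos: [534.0, -24.3, 46.3]
tcp_rot: [-3.14, 0.0, 1.505]
contact_force: [0.1, 0.4, -6.6]
opening: 0.497
grasp_force: 83.5
```

```bash
python3 snap.py p2 scene; python3 go.py 534.9,-25.1,39,86.2; python3 - <<'E'
import cv2
im=cv2.imread("pics/p2_scene.png")[170:270,280:390]; cv2.imwrite("pics/p2c.png",cv2.resize(im,None,fx=6,fy=6,interpolation=cv2.INTER_CUBIC))
E
```

```text
t 6.72 [534.1 -24.3  46.7] rpy [-3.1406  0.      1.5048] F [-1.1 -0.5 -6.3] open 0.493 q6 0.02
(534.9, -25.1, 39.0, 86.2) -> [-0.0007  0.0009  0.0077] [-0.001   0.      0.0003]
```

View pics/p2c.png

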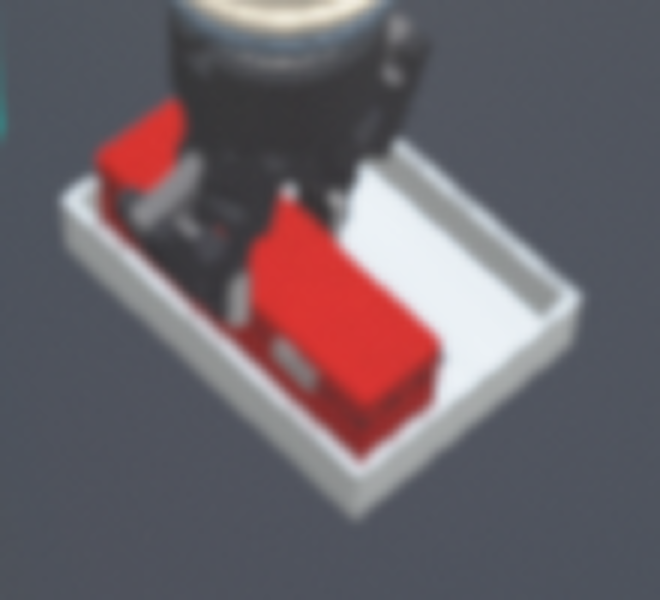

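The case is inside the walls, with its bottom corner at crop (362,460) just inside the rim and clear all round. Lowering the rest of the way.

Request:
send_rows:
  targets: [0,0,0.002,0,0,0,-1,0,0,0.004,0,0,0,-1,0,0,0.006,0,0,0,-1,0,0,0.007,0,0,0,-1,0,0,0.008,0,0,0,-1,0,0,0.008,0,0,0,-1]

```text
clock: 7.22
eef_pos: [534.4, -24.3, 39.3]
tcp_rot: [-3.142, -0.0, 1.505]
contact_force: [-0.4, 0.2, -5.8]
opening: 0.498
grasp_force: 83.7
```

Request:
send_rows:
  targets: [0,0,0.001,0,0,0,-1,0,0,0.002,0,0,0,-1,0,0,0.003,0,0,0,-1,0,0,0.003,0,0,0,-1]

```text
clock: 7.55
eef_pos: [534.6, -24.3, 39.1]
tcp_rot: [3.141, -0.0, 1.505]
contact_force: [-11.7, 0.3, 34.2]
opening: 0.492
grasp_force: 88.6
```

Request:
send_rows:
  targets: [0,0,-0.002,0,0,0,-1,0,0,-0.002,0,0,0,-1,0,0,-0.002,0,0,0,0.4,0,0,-0.002,0,0,0,0.6,0,0,-0.002,0,0,0,0.6,0,0,-0.002,0,0,0,0.6,0,0,-0.04,0,0,0,0.6,0,0,-0.08,0,0,0,1,0,0,-0.12,0,0,0,1,0,0,-0.16,0,0,0,1,0,0,-0.17,0,0,0,1,0,0,-0.17,0,0,0,1]

```text
clock: 8.55
eef_pos: [536.8, -24.4, 210.0]
tcp_rot: [3.135, -0.0, 1.505]
contact_force: [-0.5, 0.3, -0.4]
opening: 0.997
grasp_force: 0.0
```

```bash
python3 snap.py q1 scene; python3 go.py 411,313,210,86.2; python3 - <<'E'
from h import *; import pickle
f=pickle.load(open("q1_scene.pkl","rb"));H=hsv(f)
m=cv2.inRange(H,np.array((0,150,180)),np.array((10,255,255)))
print(edges(f,big(m,(280,160,390,270)),59))
f=pickle.load(open("f0.pkl","rb"))["scene"];H=hsv(f);m=lambda lo,hi:cv2.inRange(H,np.array(lo),np.array(hi))
print("case0 scene",edges(f,big(m((0,150,180),(10,255,255)),(380,280,470,365)),55))
print("plug scene",rect(f,big(m((0,0,0),(180,255,70)),(218,138,240,156)),105))
print("stone scene",edges(f,big(m((0,0,120),(180,40,255)),(255,95,295,112)),95), H[106,274].tolist())
E
```

```text
t 8.6 [535.4 -24.4 207.6] rpy [ 3.1383e+00 -1.0000e-04  1.5048e+00] F [-0.5  0.1 -1.7] open 1.004 q6 0.02
(411.0, 313.0, 210.0, 86.2) -> [ 0.3284 -0.1464 -0.0029] [ 0.0033 -0.0001  0.0003]
(array([537.5, -23.4], dtype=float32), array([ 37.5, 150.5,  37.9, 150.7], dtype=float32), [175.6, 86.0, 175.3, 86.2])
case0 scene (array([577.8, 310.5], dtype=float32), array([150.5,  40.3, 149. ,  41.3], dtype=float32), [178.9, 88.9, 178.6, 86.8])
plug scene {'c': array([ 580. , -298.1]), 'L': 9.7, 'W': 9.5, 'yaw_deg': 49.2}
stone scene (array([ 403.4, -327.5], dtype=float32), array([57.1, 44.6, 65.2, 32.9], dtype=float32), [123.6, 31.7, 134.4, 43.2]) [135, 11, 187]
```

Request:
send_rows:
  targets: [0.329,-0.146,0,0,0,0,1,0.329,-0.146,0,0,0,0,1,0.329,-0.146,0,0,0,0,1,0.329,-0.146,0,0,0,0,1,0.329,-0.146,0,0,0,0,1,0.329,-0.146,0,0,0,0,1,0.329,-0.146,0,0,0,0,1,0.329,-0.146,0,0,0,0,1,0.329,-0.146,0,0,0,0,1,0.329,-0.146,0,0,0,0,1,0.329,-0.146,0,0,0,0,1,0.329,-0.146,0,0,0,0,1]

```text
clock: 9.6
eef_pos: [409.8, 312.7, 204.7]
tcp_rot: [-3.14, 0.002, 1.505]
contact_force: [-0.0, 0.8, -0.4]
opening: 1.003
grasp_force: 0.0
```

```bash
python3 snap.py q2 top wrist; python3 go.py 411,314,55,86.2; python3 - <<'E'
from h import *; import pickle
f=pickle.load(open("q2_top.pkl","rb"));H=hsv(f)
m=cv2.inRange(H,np.array((0,150,190)),np.array((10,255,255)))
print("case",edges(f,big(m,(280,220,390,320)),59))
f=pickle.load(open("q2_wrist.pkl","rb"));H=hsv(f)
m=cv2.inRange(H,np.array((22,80,120)),np.array((35,255,255)))
c=big(m,(0,0,640,470)); print("wrist jar",cv2.minEnclosingCircle(c),rect(f,c,85),H[400,314].tolist(),c.min(0),c.max(0)); print(f["xyz"])
E
```

```text
t 9.7 [410.5 312.3 205.4] rpy [-3.1405e+00  1.3000e-03  1.5037e+00] F [-0.6 -0.1 -0.9] open 0.999 q6 0.71
(411.0, 314.0, 55.0, 86.2) -> [0.0019 0.0006 0.1504] [-0.0011  0.0013 -0.0008]
case (array([537. , -26.2], dtype=float32), array([ 41. , 149.7,  40.9, 149.1], dtype=float32), [178.1, 86.1, 179.1, 86.1])
wrist jar ((311.1426696777344, 224.31494140625), 46.142539978027344) {'c': array([407.9, 316. ]), 'L': 62.0, 'W': 60.7, 'yaw_deg': 43.5} [104, 37, 138] [267 179] [355 270]
[415.4319907  393.69093119 347.19118128]
```

Request:
send_rows:
  targets: [0.002,0,0.04,0,0,0,1,0.002,0,0.08,0,0,0,1,0.002,0,0.11,0,0,0,1,0.002,0,0.14,0,0,0,1,0.002,0,0.15,0,0,0,1,0.002,0,0.15,0,0,0,1,0.002,0,0.15,0,0,0,1,0.002,0,0.15,0,0,0,-1,0.002,0,0.15,0,0,0,-1,0.002,0,0.15,0,0,0,-1,0.002,0,0.15,0,0,0,-1,0.002,0,0.15,0,0,0,-1]
  grip_force: 60

```text
clock: 10.7
eef_pos: [411.4, 316.4, 58.4]
tcp_rot: [3.139, -0.002, 1.505]
contact_force: [-2.5, -1.0, 9.3]
opening: 0.686
grasp_force: 61.9
```

Request:
send_rows:
  targets: [0,0,0,0,0,0,-1,0,0,0,0,0,0,-1]

```text
clock: 10.87
eef_pos: [411.4, 316.5, 58.4]
tcp_rot: [3.139, -0.002, 1.505]
contact_force: [-3.2, -0.4, 9.3]
opening: 0.685
grasp_force: 61.9
```

Request:
send_rows:
  targets: [0,0,-0.01,0,0,0,-1,0,0,-0.03,0,0,0,-1,0,0,-0.06,0,0,0,-1,0,0,-0.08,0,0,0,-1,0,0,-0.08,0,0,0,-1,0,0,-0.08,0,0,0,-1]

```text
clock: 11.37
eef_pos: [411.4, 316.2, 138.2]
tcp_rot: [3.139, -0.003, 1.505]
contact_force: [-0.7, -0.0, -2.1]
opening: 0.682
grasp_force: 65.0
```

```bash
python3 go.py 480.5,26,135,86.2
```

```text
t 11.37 [411.4 316.2 138.2] rpy [ 3.1387e+00 -2.5000e-03  1.5049e+00] F [-0.7 -0.  -2.1] open 0.682 q6 0.72
(480.5, 26.0, 135.0, 86.2) -> [-0.285   0.0881  0.0027] [ 0.0029 -0.0025  0.0004]
```

```bash
python3 go.py 484.2,29.7,105,86.2
```

```text
t 11.37 [411.4 316.2 138.2] rpy [ 3.1387e+00 -2.5000e-03  1.5049e+00] F [-0.7 -0.  -2.1] open 0.682 q6 0.72
(484.2, 29.7, 105.0, 86.2) -> [-0.2812  0.0914  0.0327] [ 0.0029 -0.0025  0.0004]
```

Request:
send_rows:
  targets: [-0.019,0.006,0,0.002,-0.002,0,-1,-0.05,0.016,0,0.002,-0.002,0,-1,-0.088,0.028,0,0.002,-0.002,0,-1,-0.126,0.041,0,0.002,-0.002,0,-1,-0.164,0.053,0,0.002,-0.002,0,-1,-0.2,0.065,0,0.002,-0.002,0,-1,-0.235,0.076,0,0.002,-0.002,0,-1,-0.26,0.085,0,0.002,-0.002,0,-1,-0.275,0.09,0.01,0.002,-0.002,0,-1,-0.281,0.091,0.02,0.002,-0.002,0,-1,-0.281,0.091,0.03,0.002,-0.002,0,-1,-0.281,0.091,0.03,0.002,-0.002,0,-1]

```text
clock: 12.37
eef_pos: [480.6, 29.4, 103.7]
tcp_rot: [-3.135, 0.002, 1.504]
contact_force: [-0.4, 1.1, -2.7]
opening: 0.682
grasp_force: 65.0
```

Request:
send_rows:
  targets: [0,0,0,0,0,0,-1,0,0,0,0,0,0,-1,0,0,0,0,0,0,-1,0,0,0,0,0,0,-1]

```text
clock: 12.7
eef_pos: [483.1, 29.9, 106.7]
tcp_rot: [-3.14, 0.002, 1.506]
contact_force: [0.2, -0.3, -2.0]
opening: 0.679
grasp_force: 65.0
```

```bash
python3 snap.py p3 scene; python3 go.py 484.2,29.7,62.4,86.2; python3 - <<'E'
import cv2
im=cv2.imread("pics/p3_scene.png")[150:270,280:420]; cv2.imwrite("pics/p3c.png",cv2.resize(im,None,fx=5,fy=5,interpolation=cv2.INTER_CUBIC))
E
```

```text
t 12.75 [483.1  29.8 106.7] rpy [-3.1404e+00  1.9000e-03  1.5058e+00] F [-0.3  0.3 -2.3] open 0.686 q6 0.13
(484.2, 29.7, 62.4, 86.2) -> [0.0001 0.0012 0.0443] [-0.0012  0.0019  0.0013]
```

View pics/p3c.png

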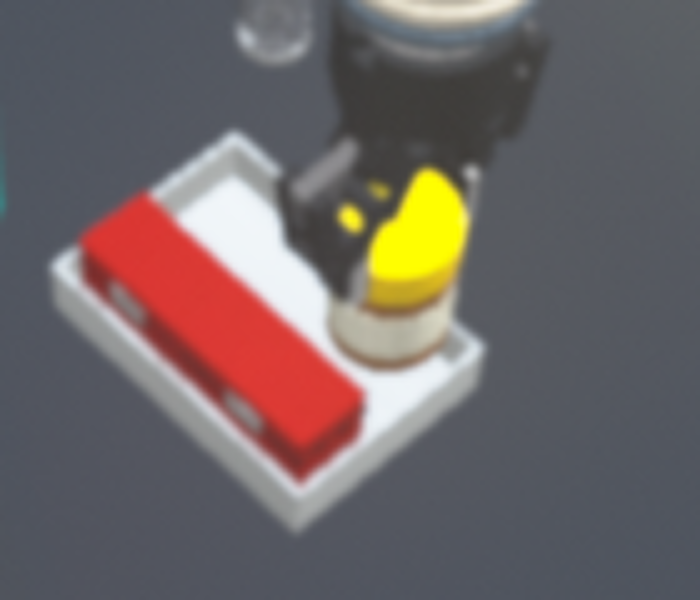

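The jar hangs at crop (390,320) over the free strip at the +y end. The case lies parallel to the wall, with its top from (85,240) to (365,400).

```bash
python3 - <<'E'
from h import *; import pickle
from scipy.optimize import least_squares
f=pickle.load(open("p3_scene.pkl","rb"))
c=lambda P,z:cast(f,np.array([280,150])-.4+np.array(P,float)/5,z)
a=np.radians(-3.8);A=np.array([np.cos(a),np.sin(a)]);B=np.array([-A[1],A[0]])
rim=c([(297,495),(485,347),(52,265)],34); O=((rim[1]+rim[2])/2); print("tray",O.round(1), (rim[0]-86*B-60*A).round(1))
p=c([(331,338),(345,355),(365,365),(388,370),(410,368),(428,361),(443,348)],48)
s=least_squares(lambda v:np.hypot(*(p-v).T)-29,p.mean(0)-[10,10]); w=s.x-O
print("jar",s.x.round(1),"tray xy",(w@A).round(1),(w@B).round(1),"res",s.fun.round(1))
k=c([(82,243),(150,192),(365,397),(297,452)],58)-O; print("case",(k@A).round(1),(k@B).round(1))
E
```

```text
tray [503.9 -23.2] [504.6 -24.6]
jar [476.7  28.8] tray xy -30.6 50.1 res [ 0.5  0.4 -0.4 -0.4 -0.2  0.2  0.5]
case [51.9  8.2 12.8 55.7] [-72.9 -73.6  77.5  77.8]
```

```bash
python3 - <<'E'
from h import *; import pickle
from scipy.optimize import least_squares
f=pickle.load(open("p3_scene.pkl","rb"))
H=hsv(f)
c=lambda P,z:cast(f,np.asarray(P,float),z)
a=np.radians(-3.8);A=np.array([np.cos(a),np.sin(a)]);B=np.array([-A[1],A[0]]);O=np.array([503.9,-23.5])
def fit(p,rr):
    s=least_squares(lambda v:np.hypot(*(p-v).T)-rr,p.mean(0)-[10,10]); w=s.x-O; print(s.x.round(1),"tray",(w@A).round(1),(w@B).round(1),s.fun.round(1))
m=cv2.inRange(H,np.array((22,150,90)),np.array((38,255,255)))
k=big(m,(340,180,380,215)); low=[(u,k[k[:,0]==u,1].max()+.5) for u in range(355,372,2)]
print(low); fit(c(low,108.3),30)
mb=cv2.inRange(H,np.array((22,150,215)),np.array((38,255,255)))
k=big(mb,(340,180,380,215)); low=[(u,k[k[:,0]==u,1].max()+.5) for u in range(356,373,2)]
print(low); fit(c(low,133.3),30)
E
```

```text
[(355, np.float64(210.5)), (357, np.float64(210.5)), (359, np.float64(210.5)), (361, np.float64(210.5)), (363, np.float64(209.5)), (365, np.float64(209.5)), (367, np.float64(208.5)), (369, np.float64(205.5)), (371, np.float64(202.5))]
[481.9  28.2] tray -25.3 50.1 [ 0.5 -0.2 -0.4  0.2 -1.1  0.7  1.  -0.9  0.2]
[(356, np.float64(205.5)), (358, np.float64(206.5)), (360, np.float64(206.5)), (362, np.float64(205.5)), (364, np.float64(205.5)), (366, np.float64(205.5)), (368, np.float64(205.5)), (370, np.float64(203.5)), (372, np.float64(198.5))]
[485.   33.5] tray -22.7 55.6 [-0.8  0.7  0.4 -2.  -1.1  0.4  2.4  1.1 -1.9]
```

Request:
send_rows:
  targets: [0,0.001,0.008,0,0,0,-1,0,0.002,0.016,0,0,0,-1,0,0.002,0.022,0,0,0,-1,0,0.002,0.026,0,0,0,-1,0,0.002,0.028,0,0,0,-1,0,0.002,0.028,0,0,0,-1]

```text
clock: 13.25
eef_pos: [484.3, 28.9, 77.5]
tcp_rot: [-3.138, 0.002, 1.505]
contact_force: [-0.2, 0.7, -1.4]
opening: 0.686
grasp_force: 65.0
```

Request:
send_rows:
  targets: [0,0,0.003,0,0,0,-1,0,0,0.006,0,0,0,-1,0,0,0.009,0,0,0,-1,0,0,0.01,0,0,0,-1,0,0,0.01,0,0,0,-1]

```text
clock: 13.67
eef_pos: [484.6, 29.0, 68.0]
tcp_rot: [-3.139, 0.002, 1.505]
contact_force: [-0.7, 0.2, -2.4]
opening: 0.683
grasp_force: 65.0
```

Request:
send_rows:
  targets: [0,0,0.002,0,0,0,-1,0,0,0.004,0,0,0,-1,0,0,0.005,0,0,0,-1,0,0,0.006,0,0,0,-1,0,0,0.006,0,0,0,-1]

```text
clock: 14.08
eef_pos: [484.7, 29.0, 62.5]
tcp_rot: [-3.139, 0.002, 1.505]
contact_force: [-1.9, 0.6, 3.1]
opening: 0.684
grasp_force: 65.6
```

Request:
send_rows:
  targets: [0,0,0,0,0,0,1,0,0,0,0,0,0,1,0,0,0,0,0,0,1,0,0,0,0,0,0,1,0,0,-0.04,0,0,0,1,0,0,-0.08,0,0,0,1,0,0,-0.12,0,0,0,1,0,0,-0.15,0,0,0,1,0,0,-0.15,0,0,0,1,0,0,-0.15,0,0,0,1]

```text
clock: 14.92
eef_pos: [486.3, 29.4, 214.2]
tcp_rot: [3.139, 0.001, 1.505]
contact_force: [-0.7, 0.0, -0.6]
opening: 1.0
grasp_force: 0.0
```

```bash
python3 go.py 582,-299,212,86.2 408,-327,200,33
```

```text
t 14.92 [486.3  29.4 214.2] rpy [3.1392e+00 1.4000e-03 1.5048e+00] F [-0.7  0.  -0.6] open 1.0 q6 0.13
(582.0, -299.0, 212.0, 86.2) -> [-0.3213  0.1171  0.003 ] [0.0024 0.0014 0.0003]
(408.0, -327.0, 200.0, 33.0) -> [-0.3607 -0.0547  0.0146] [2.900e-03 2.000e-04 9.288e-01]
```

Request:
send_rows:
  targets: [-0.321,0.117,0,0,0,0,1,-0.321,0.117,0,0,0,0,1,-0.321,0.117,0,0,0,0,1,-0.321,0.117,0,0,0,0,1,-0.321,0.117,0,0,0,0,1,-0.321,0.117,0,0,0,0,1,-0.321,0.117,0,0,0,0,1,-0.321,0.117,0,0,0,0,1,-0.321,0.117,0,0,0,0,1,-0.321,0.117,0,0,0,0,1,-0.321,0.117,0,0,0,0,1,-0.321,0.117,0,0,0,0,1]

```text
clock: 15.92
eef_pos: [579.8, -297.2, 211.4]
tcp_rot: [-3.137, 0.001, 1.505]
contact_force: [0.3, 0.2, -0.8]
opening: 1.002
grasp_force: 0.0
```

```bash
python3 snap.py q3 top wrist; python3 go.py 582,-299,65,86.2; python3 - <<'E'
from h import *; import pickle
f=pickle.load(open("q3_top.pkl","rb"));H=hsv(f)
T=np.array([507.6,-24.5]);a=np.radians(-3.8);A=np.array([np.cos(a),np.sin(a)]);B=np.array([-A[1],A[0]])
tr=lambda c:((c-T)@A,(c-T)@B)
e=edges(f,big(cv2.inRange(H,np.array((0,150,190)),np.array((10,255,255))),(280,220,390,320)),59); print("case",e,tr(e[0]))
e=rect(f,big(cv2.inRange(H,np.array((22,50,225)),np.array((35,255,255))),(270,220,400,330)),89); print("jar",e,tr(e["c"]))
f=pickle.load(open("q3_wrist.pkl","rb"));H=hsv(f)
c=big(cv2.inRange(H,np.array((95,60,100)),np.array((125,255,255))),(150,60,490,400)); print("wrist can",rect(f,c,103),c.min(0),c.max(0))
E
```

```text
t 16.02 [ 580.3 -297.1  212.3] rpy [-3.1387e+00  1.4000e-03  1.5062e+00] F [-0.1 -0.5 -0.9] open 0.997 q6 -0.41
(582.0, -299.0, 65.0, 86.2) -> [-0.0016  0.0023  0.1473] [-0.0029  0.0014  0.0017]
case (array([537.5, -25.9], dtype=float32), array([ 37.6, 150.5,  38.7, 146.7], dtype=float32), [173.3, 85.6, 179.1, 86.1]) (np.float64(29.927047337210784), np.float64(0.5846679469821859))
jar {'c': array([483.7,  27.8]), 'L': 58.4, 'W': 58.3, 'yaw_deg': 43.8} (np.float64(-27.313580083100035), np.float64(50.6010705721142))
wrist can {'c': array([ 550.4, -214.8]), 'L': 84.1, 'W': 51.2, 'yaw_deg': -3.8} [182  60] [328 152]
```

Request:
send_rows:
  targets: [-0.002,0.001,0.04,0,0,0,1,-0.002,0.001,0.08,0,0,0,1,-0.002,0.001,0.11,0,0,0,1,-0.002,0.001,0.14,0,0,0,1,-0.002,0.001,0.15,0,0,0,1,-0.002,0.001,0.15,0,0,0,1,-0.002,0.001,0.15,0,0,0,1,-0.002,0.001,0.15,0,0,0,-1,-0.002,0.001,0.15,0,0,0,-1,-0.002,0.001,0.15,0,0,0,-1,-0.002,0.001,0.15,0,0,0,-1,-0.002,0.001,0.15,0,0,0,-1]
  grip_force: 60

```text
clock: 17.02
eef_pos: [582.0, -301.6, 64.8]
tcp_rot: [3.141, 0.003, 1.505]
contact_force: [-1.7, 1.2, 8.3]
opening: 0.574
grasp_force: 60.7
```

Request:
send_rows:
  targets: [0,0,0,0,0,0,-1,0,0,0,0,0,0,-1,0,0,0,0,0,0,-1]

```text
clock: 17.27
eef_pos: [582.0, -301.6, 64.7]
tcp_rot: [3.141, 0.003, 1.505]
contact_force: [-1.6, 0.9, 8.4]
opening: 0.574
grasp_force: 60.7
```

Request:
send_rows:
  targets: [0,0,-0.01,0,0,0,-1,0,0,-0.03,0,0,0,-1,0,0,-0.06,0,0,0,-1,0,0,-0.09,0,0,0,-1,0,0,-0.12,0,0,0,-1,0,0,-0.13,0,0,0,-1,0,0,-0.13,0,0,0,-1]

```text
clock: 17.85
eef_pos: [583.1, -301.7, 196.4]
tcp_rot: [3.138, 0.004, 1.505]
contact_force: [0.2, -0.5, -3.3]
opening: 0.573
grasp_force: 62.6
```

```bash
python3 go.py 480,-76,195,86.2 480,-76,120,86.2
```

```text
t 17.85 [ 583.1 -301.7  196.4] rpy [3.138  0.0045 1.5047] F [ 0.2 -0.5 -3.3] open 0.573 q6 -0.41
(480.0, -76.0, 195.0, 86.2) -> [ 0.2184 -0.1178 -0.    ] [0.0036 0.0045 0.0002]
(480.0, -76.0, 120.0, 86.2) -> [ 0.2188 -0.118   0.075 ] [0.0036 0.0045 0.0002]
```

Request:
send_rows:
  targets: [0.018,-0.01,0,0,0,0,-1,0.05,-0.027,0,0,0,0,-1,0.085,-0.046,0,0,0,0,-1,0.12,-0.065,0,0,0,0,-1,0.15,-0.083,0,0,0,0,-1,0.18,-0.1,0,0,0,0,-1,0.2,-0.111,0.02,0,0,0,-1,0.212,-0.117,0.04,0.003,0.004,0,-1,0.215,-0.118,0.06,0.003,0.004,0,-1,0.215,-0.118,0.075,0.003,0.004,0,-1,0.215,-0.118,0.08,0.003,0.004,0,-1,0.215,-0.118,0.08,0.003,0.004,0,-1]

```text
clock: 18.85
eef_pos: [475.8, -78.3, 110.3]
tcp_rot: [-3.132, -0.002, 1.505]
contact_force: [-1.0, 1.5, -3.6]
opening: 0.569
grasp_force: 62.9
```

Request:
send_rows:
  targets: [0,0,0,0,0,0,-1,0,0,0,0,0,0,-1,0,0,0,0,0,0,-1,0,0,0,0,0,0,-1]

```text
clock: 19.18
eef_pos: [478.3, -78.9, 113.2]
tcp_rot: [-3.138, -0.002, 1.504]
contact_force: [0.6, 0.5, -2.3]
opening: 0.576
grasp_force: 62.9
```

```bash
python3 snap.py p4 scene; python3 go.py 480,-80,69,86.2; python3 - <<'E'
from h import *; import pickle
from scipy.optimize import least_squares
from rig import r
f=pickle.load(open("p4_scene.pkl","rb")); g=pickle.load(open("f0.pkl","rb"))["scene"]
z=r.sense()["eef_pos"][2]-64.8
H=hsv(f); m=cv2.inRange(H,np.array((12,120,100)),np.array((30,255,255)))
box=(280,130,352,230); k=big(m,box); print("band",k.min(0),k.max(0),len(k))
O=np.array([503.9,-23.5]);a=np.radians(-3.8);A=np.array([np.cos(a),np.sin(a)]);B=np.array([-A[1],A[0]])
# band bottom edge height from the initial picture: choose height so that fit centre = (581,-299)
def fit(f,k,h):
    us=np.arange(k[:,0].min()+3,k[:,0].max()-2,2); P=[(u,k[k[:,0]==u,1].max()+.5) for u in us]
    p=cast(f,P,h); s=least_squares(lambda v:np.hypot(*(p-v).T)-25,p.mean(0)-[8,8]); return s.x,s.fun.std()
kg=big(cv2.inRange(hsv(g),np.array((12,120,100)),np.array((30,255,255))),(210,130,250,190)); print("band0",kg.min(0),kg.max(0))
for h in (24,28,32,36,40):
    x0,e0=fit(g,kg,h); x1,e1=fit(f,k,z+h); w=x1-O
    print(h,x0.round(1),round(e0,1),x1.round(1),round(e1,1),"tray",(w@A).round(1),(w@B).round(1))
im=cv2.resize(f["color"][130:270,270:410],None,fx=4.2,fy=4.2,interpolation=2); cv2.imwrite("pics/p4c.png",im)
E
```

```text
t 19.23 [478.2 -78.9 113.1] rpy [-3.1378e+00 -1.9000e-03  1.5045e+00] F [-0.1 -0.  -3.1] open 0.573 q6 -0.1
(480.0, -80.0, 69.0, 86.2) -> [-0.0011  0.002   0.0441] [-0.0038 -0.0019  0.    ]
band [345 194] [351 221] 55
band0 [222 159] [242 172]
24 [ 574.5 -307.1] 0.8 [499.9  16.5] 0.0 tray -6.7 39.6
28 [ 576.2 -304.3] 0.8 [502.   18.1] 0.0 tray -4.7 41.3
32 [ 577.9 -301.4] 0.8 [504.1  19.6] 0.0 tray -2.7 43.0
36 [ 579.5 -298.6] 0.7 [506.2  21.2] 0.0 tray -0.7 44.7
40 [ 581.2 -295.7] 0.7 [508.3  22.7] 0.0 tray 1.3 46.4
```

```bash
python3 - <<'E'
from h import *; import pickle
from scipy.optimize import least_squares
f=pickle.load(open("p4_scene.pkl","rb")); g=pickle.load(open("f0.pkl","rb"))["scene"]
z=113.1-64.8; O=np.array([503.9,-23.5]);a=np.radians(-3.8);A=np.array([np.cos(a),np.sin(a)]);B=np.array([-A[1],A[0]])
M=lambda f:cv2.inRange(hsv(f),np.array((12,120,90)),np.array((30,255,255)))
k=big(M(f),(270,130,338,240)); print(k.min(0),k.max(0),len(k))
def fit(f,k,h):
    us=np.arange(k[:,0].min()+3,k[:,0].max()-2,2); P=[(u,k[k[:,0]==u,1].max()+.5) for u in us]
    p=cast(f,P,h); s=least_squares(lambda v:np.hypot(*(p-v).T)-25,p.mean(0)-[8,8]); return s.x,s.fun.std()
kg=big(M(g),(210,130,250,190))
for h in (33,36,39):
    x0,e0=fit(g,kg,h); x1,e1=fit(f,k,z+h); w=x1-O
    print(h,x0.round(1),round(e0,1),x1.round(1),round(e1,1),"tray",(w@A).round(1),(w@B).round(1),"disp",(x1-x0).round(1))
E
```

```text
[315 175] [335 187] 50
33 [ 578.3 -300.7] 0.8 [475.9 -77.3] 0.4 tray -24.4 -55.6 disp [-102.4  223.4]
36 [ 579.5 -298.6] 0.7 [477.5 -75.8] 0.4 tray -22.8 -54.0 disp [-102.   222.7]
39 [ 580.8 -296.4] 0.7 [479.2 -74.3] 0.4 tray -21.3 -52.4 disp [-101.6  222.1]
```

Request:
send_rows:
  targets: [-0.001,0,0.01,-0.002,0,0,-1,-0.001,0,0.02,-0.002,0,0,-1,-0.001,0,0.026,-0.002,0,0,-1,-0.001,0,0.032,-0.002,0,0,-1,-0.001,0,0.035,-0.002,0,0,-1,-0.001,0,0.038,-0.002,0,0,-1,-0.001,0,0.038,-0.002,0,0,-1]

```text
clock: 19.82
eef_pos: [477.2, -79.5, 73.9]
tcp_rot: [-3.138, -0.002, 1.505]
contact_force: [-0.0, -0.0, -2.6]
opening: 0.57
grasp_force: 62.9
```

Request:
send_rows:
  targets: [0,0,0.002,0,0,0,-1,0,0,0.004,0,0,0,-1,0,0,0.006,0,0,0,-1,0,0,0.006,0,0,0,-1]

```text
clock: 20.15
eef_pos: [477.7, -79.6, 68.8]
tcp_rot: [-3.139, -0.002, 1.505]
contact_force: [-1.3, -0.2, 0.7]
opening: 0.569
grasp_force: 63.4
```

Touching the floor. I'll release and rise, then look with the top camera.

Request:
send_rows:
  targets: [0,0,0,0,0,0,1,0,0,0,0,0,0,1,0,0,0,0,0,0,1,0,0,0,0,0,0,1,0,0,-0.04,0,0,0,1,0,0,-0.08,0,0,0,1,0,0,-0.12,0,0,0,1,0,0,-0.14,0,0,0,1,0,0,-0.14,0,0,0,1,0,0,-0.14,0,0,0,1]

```text
clock: 20.98
eef_pos: [478.7, -80.0, 209.6]
tcp_rot: [3.141, -0.002, 1.505]
contact_force: [0.3, 0.2, -0.3]
opening: 1.0
grasp_force: 0.0
```

```bash
python3 go.py 409,-326,205,33
```

```text
t 20.98 [478.7 -80.  209.6] rpy [ 3.1415e+00 -1.7000e-03  1.5048e+00] F [ 0.3  0.2 -0.3] open 1.0 q6 -0.1
(409.0, -326.0, 205.0, 33.0) -> [-0.2501 -0.0533  0.0042] [-7.000e-04 -1.600e-03  9.288e-01]
```

Request:
send_rows:
  targets: [-0.25,-0.053,0,0,0,0.929,1,-0.25,-0.053,0,0,0,0.929,1,-0.25,-0.053,0,0,0,0.929,1,-0.25,-0.053,0,0,0,0.929,1,-0.25,-0.053,0,0,0,0.929,1,-0.25,-0.053,0,0,0,0.929,1,-0.25,-0.053,0,0,0,0.929,1,-0.25,-0.053,0,0,0,0.929,1,-0.25,-0.053,0,0,0,0.929,1,-0.25,-0.053,0,0,0,0.929,1,-0.25,-0.053,0,0,0,0.929,1,-0.25,-0.053,0,0,0,0.929,1]

```text
clock: 21.98
eef_pos: [408.5, -325.1, 207.6]
tcp_rot: [-3.137, 0.001, 0.578]
contact_force: [0.2, -0.7, 0.5]
opening: 1.0
grasp_force: 0.0
```

```bash
python3 snap.py q4 top wrist; python3 go.py 409,-326,62,33; python3 - <<'E'
from h import *; import pickle
f=pickle.load(open("q4_top.pkl","rb"));H=hsv(f)
T=np.array([507.6,-24.5]);a=np.radians(-3.8);A=np.array([np.cos(a),np.sin(a)]);B=np.array([-A[1],A[0]])
tr=lambda c:(((c-T)@A).round(1),((c-T)@B).round(1))
I=lambda lo,hi:cv2.inRange(H,np.array(lo),np.array(hi))
e=edges(f,big(I((0,150,190),(10,255,255)),(280,220,390,320)),59); print("case",e,tr(e[0]))
e=rect(f,big(I((22,50,225),(35,255,255)),(270,220,400,330)),89); print("jar",e,tr(e["c"]))
e=rect(f,big(I((98,40,170),(125,255,255)),(330,250,400,320)),107); print("can",e,tr(e["c"]))
e=rect(f,big(I((0,0,0),(180,90,80)),(340,265,378,310)),109); print("plug",e,tr(e["c"]))
f=pickle.load(open("q4_wrist.pkl","rb"));H=hsv(f)
c=big(cv2.inRange(H,np.array((100,0,175)),np.array((150,30,255))),(200,100,430,330)); print("wrist stone",edges(f,c,95),c.min(0),c.max(0),H[220,314].tolist())
E
```

```text
t 22.08 [ 408.7 -325.3  208. ] rpy [-3.138e+00  1.300e-03  5.777e-01] F [ 0.3  0.2 -0.8] open 1.0 q6 0.32
(409.0, -326.0, 62.0, 33.0) -> [1.00e-04 1.30e-03 1.46e-01] [-0.0036  0.0013  0.0017]
case (array([537. , -26.2], dtype=float32), array([ 41. , 149.7,  40.9, 149.1], dtype=float32), [178.1, 86.1, 179.1, 86.1]) (np.float64(29.4), np.float64(0.3))
jar {'c': array([483.7,  26.8]), 'L': 57.1, 'W': 57.0, 'yaw_deg': 43.8} (np.float64(-27.2), np.float64(49.6))
can {'c': array([464.7, -83.7]), 'L': 12.2, 'W': 5.8, 'yaw_deg': 25.0} (np.float64(-38.9), np.float64(-61.9))
plug {'c': array([480. , -77.8]), 'L': 16.5, 'W': 14.6, 'yaw_deg': 88.8} (np.float64(-24.0), np.float64(-55.0))
wrist stone (array([ 407.3, -328. ], dtype=float32), array([58.3, 45.3, 58.4, 44.1], dtype=float32), [121.9, 32.6, 123.1, 32.8]) [273 206] [363 271] [120, 1, 253]
```

The can stands at tray (−24,−55), the jar at (−27,50) and the case at (29.4,0.3), which leaves the stone only about 2 mm per side. I'll widen its slot first: nudge the case 3–4 mm toward its wall, then slide the jar toward its end wall.

```bash
python3 go.py 488,-26.5,200,86.2
```

```text
t 22.08 [ 408.7 -325.3  208. ] rpy [-3.138e+00  1.300e-03  5.777e-01] F [ 0.3  0.2 -0.8] open 1.0 q6 0.32
(488.0, -26.5, 200.0, 86.2) -> [ 0.2296 -0.207   0.0085] [-3.900e-03 -5.000e-04 -9.268e-01]
```

Request:
send_rows:
  targets: [0.23,-0.207,0.004,-0.003,0,-0.927,-1,0.23,-0.207,0.004,-0.003,0,-0.927,-1,0.23,-0.207,0.004,-0.003,0,-0.927,-1,0.23,-0.207,0.004,-0.003,0,-0.927,-1,0.23,-0.207,0.004,-0.003,0,-0.927,-1,0.23,-0.207,0.004,-0.003,0,-0.927,-1,0.23,-0.207,0.004,-0.003,0,-0.927,-1,0.23,-0.207,0.004,-0.003,0,-0.927,-1,0.23,-0.207,0.004,-0.003,0,-0.927,-1,0.23,-0.207,0.004,-0.003,0,-0.927,-1,0.23,-0.207,0.004,-0.003,0,-0.927,-1,0.23,-0.207,0.004,-0.003,0,-0.927,-1]

```text
clock: 23.08
eef_pos: [488.4, -27.8, 204.6]
tcp_rot: [-3.141, -0.0, 1.501]
contact_force: [-0.2, 0.5, -0.3]
opening: -0.003
grasp_force: 0.0
```

Request:
send_rows:
  targets: [0,0,0.02,0,0,0,-1,0,0,0.05,0,0,0,-1,0,0,0.07,0,0,0,-1,0,0,0.07,0,0,0,-1,0,0,0.07,0,0,0,-1,0,0,0.07,0,0,0,-1]

```text
clock: 23.58
eef_pos: [489.3, -27.6, 135.6]
tcp_rot: [3.141, -0.001, 1.501]
contact_force: [0.0, -0.7, -0.9]
opening: 0.001
grasp_force: 0.0
```

```bash
python3 go.py 488,-26.5,43,86.2; python3 - <<'E'
from rig import cams; from h import *
f=cams.grab_frame("wrist"); cv2.imwrite("pics/w5.png",f["color"])
E
```

```text
t 23.58 [489.3 -27.6 135.6] rpy [ 3.1410e+00 -7.0000e-04  1.5015e+00] F [ 0.  -0.7 -0.9] open 0.001 q6 0.01
(488.0, -26.5, 43.0, 86.2) -> [ 0.0009 -0.0014  0.0926] [ 0.0006 -0.0007 -0.003 ]
```

View pics/w5.png

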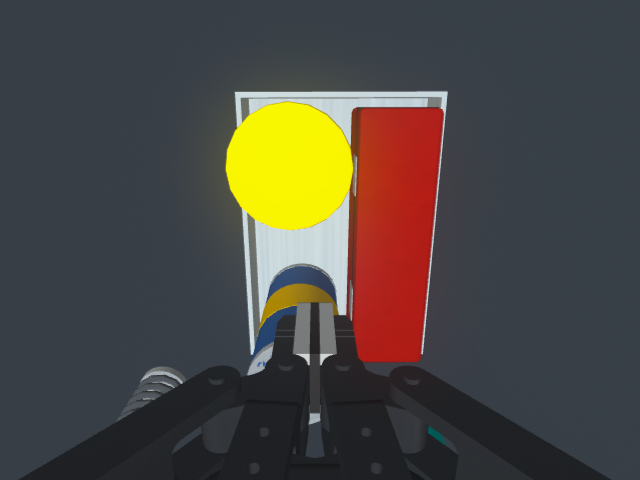

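The wrist view shows the case at columns 350–440, the jar lid at (290,165) and the can below the fingers. The slot is clear for the shut fingertips.

Request:
send_rows:
  targets: [0,-0.001,0.03,0,0,0,-1,0,-0.001,0.06,0,0,0,-1,0,-0.001,0.08,0,0,0,-1,0,-0.001,0.09,0,0,0,-1,0,-0.001,0.091,0,0,0,-1,0,-0.001,0.091,0,0,0,-1]

```text
clock: 24.13
eef_pos: [488.3, -26.9, 44.3]
tcp_rot: [3.141, -0.001, 1.503]
contact_force: [-0.1, 0.8, 0.0]
opening: 0.005
grasp_force: 0.0
```

Request:
send_rows:
  targets: [0,0.002,0,0,0,0,-1,0,0.004,0,0,0,0,-1,0,0.006,0,0,0,0,-1,0,0.008,0,0,0,0,-1,0,0.008,0,0,0,0,-1]

```text
clock: 24.55
eef_pos: [496.6, -27.4, 44.2]
tcp_rot: [3.14, -0.001, 1.503]
contact_force: [-0.7, -0.7, 0.5]
opening: -0.001
grasp_force: 0.0
```

Request:
send_rows:
  targets: [0,0.001,0,0,0,0,-1,0,0.002,0,0,0,0,-1,0,0.003,0,0,0,0,-1,0,0.003,0,0,0,0,-1]

```text
clock: 24.88
eef_pos: [498.8, -27.5, 43.6]
tcp_rot: [-3.141, -0.001, 1.503]
contact_force: [0.1, -0.2, -0.1]
opening: -0.002
grasp_force: 0.0
```

Request:
send_rows:
  targets: [0,0.001,0,0,0,0,-1,0,0.002,0,0,0,0,-1,0,0.002,0,0,0,0,-1]

```text
clock: 25.13
eef_pos: [499.3, -27.6, 43.3]
tcp_rot: [-3.138, -0.001, 1.503]
contact_force: [-4.3, 1.0, 3.4]
opening: 0.002
grasp_force: 2.2
```

Request:
send_rows:
  targets: [0,0.001,0,0,0,0,-1,0,0.002,0,0,0,0,-1,0,0.003,0,0,0,0,-1,0,0.003,0,0,0,0,-1,0,0.003,0,0,0,0,-1]

```text
clock: 25.55
eef_pos: [501.8, -27.8, 43.3]
tcp_rot: [-3.138, -0.001, 1.503]
contact_force: [-6.7, 0.6, 4.8]
opening: 0.002
grasp_force: 3.3
```

Request:
send_rows:
  targets: [0,0.001,0,0,0,0,-1,0,0.0015,0,0,0,0,-1,0,0.0015,0,0,0,0,-1]

```text
clock: 25.8
eef_pos: [503.0, -27.9, 43.3]
tcp_rot: [-3.137, -0.001, 1.503]
contact_force: [-7.8, 0.7, 7.1]
opening: 0.001
grasp_force: 4.1
```

Request:
send_rows:
  targets: [0,-0.006,0,0,0,0,-1,0,-0.01,0,0,0,0,-1,0,-0.01,-0.03,0,0,0,-1,0,-0.01,-0.07,0,0,0,-1,0,-0.01,-0.11,0,0,0,-1,0,-0.01,-0.12,0,0,0,1,0,-0.01,-0.12,0,0,0,1]

```text
clock: 26.38
eef_pos: [497.8, -27.5, 167.1]
tcp_rot: [3.134, -0.001, 1.503]
contact_force: [1.2, -0.2, -1.1]
opening: 0.273
grasp_force: 0.0
```

```bash
python3 go.py 484.6,28,160,86.2 484.6,28,63,86.2
```

```text
t 26.38 [497.8 -27.5 167.1] rpy [ 3.1342e+00 -8.0000e-04  1.5028e+00] F [ 1.2 -0.2 -1.1] open 0.273 q6 0.01
(484.6, 28.0, 160.0, 86.2) -> [ 0.0545 -0.017   0.007 ] [ 0.0074 -0.0008 -0.0017]
(484.6, 28.0, 63.0, 86.2) -> [ 0.0544 -0.0177  0.104 ] [ 0.0074 -0.0008 -0.0017]
```

Request:
send_rows:
  targets: [0.03,-0.01,0,0,0,0,1,0.055,-0.016,0,0,0,0,1,0.055,-0.016,0,0,0,0,1,0.055,-0.016,0,0,0,0,1,0.055,-0.016,0.02,0,0,0,1,0.055,-0.016,0.05,0,0,0,1,0.055,-0.016,0.08,0,0,0,1,0.055,-0.016,0.1,0,0,0,1,0.055,-0.016,0.1,0,0,0,1,0.055,-0.016,0.1,0,0,0,1]

```text
clock: 27.22
eef_pos: [482.0, 28.0, 62.5]
tcp_rot: [-3.138, -0.0, 1.502]
contact_force: [-0.2, -0.1, 0.5]
opening: 1.002
grasp_force: 0.0
```

Request:
send_rows:
  targets: [0,0.0025,0,0,0,0,1,0,0.0025,0,0,0,0,1,0,0.0025,0,0,0,0,-1,0,0.0025,0,0,0,0,-1,0,0.0025,0,0,0,0,-1,0,0.0025,0,0,0,0,-1,0,0.0025,0,0,0,0,-1,0,0.0025,0,0,0,0,-1]
  grip_force: 30

```text
clock: 27.88
eef_pos: [485.6, 28.6, 64.6]
tcp_rot: [3.141, -0.001, 1.503]
contact_force: [-2.3, 0.4, 8.4]
opening: 0.695
grasp_force: 30.3
```

Request:
send_rows:
  targets: [0.001,0,-0.001,0,0,0,-1,0.002,0,-0.001,0,0,0,-1,0.0025,0,-0.001,0,0,0,-1,0.0025,0,-0.001,0,0,0,-1,0.0025,0,-0.001,0,0,0,-1]

```text
clock: 28.3
eef_pos: [485.7, 31.0, 64.8]
tcp_rot: [-3.141, -0.001, 1.503]
contact_force: [-1.5, -0.3, 2.0]
opening: 0.691
grasp_force: 32.8
```

Request:
send_rows:
  targets: [0.0005,0,0,0,0,0,-1,0.001,0,0,0,0,0,-1,0.001,0,0,0,0,0,-1]

```text
clock: 28.55
eef_pos: [485.7, 31.9, 64.7]
tcp_rot: [-3.141, -0.001, 1.503]
contact_force: [-1.0, -1.1, 3.7]
opening: 0.688
grasp_force: 32.9
```

Request:
send_rows:
  targets: [0,0,0,0,0,0,1,0,0,0,0,0,0,1,0,0,0,0,0,0,1,0,0,0,0,0,0,1,0,0,-0.04,0,0,0,1,0,0,-0.08,0,0,0,1,0,0,-0.12,0,0,0,1,0,0,-0.14,0,0,0,1,0,0,-0.14,0,0,0,1]

```text
clock: 29.3
eef_pos: [488.6, 32.1, 209.5]
tcp_rot: [3.134, -0.002, 1.503]
contact_force: [0.7, -0.3, -0.5]
opening: 0.998
grasp_force: 0.0
```

```bash
python3 go.py 409,-326.5,205,33
```

```text
t 29.3 [488.6  32.1 209.5] rpy [ 3.1338e+00 -1.8000e-03  1.5028e+00] F [ 0.7 -0.3 -0.5] open 0.998 q6 0.13
(409.0, -326.5, 205.0, 33.0) -> [-0.3632 -0.0551  0.0034] [ 0.0064 -0.0053  0.9268]
```

Request:
send_rows:
  targets: [-0.363,-0.053,0,0,0,0.927,1,-0.363,-0.053,0,0,0,0.927,1,-0.363,-0.053,0,0,0,0.927,1,-0.363,-0.053,0,0,0,0.927,1,-0.363,-0.053,0,0,0,0.927,1,-0.363,-0.053,0,0,0,0.927,1,-0.363,-0.053,0,0,0,0.927,1,-0.363,-0.053,0,0,0,0.927,1,-0.363,-0.053,0,0,0,0.927,1,-0.363,-0.053,0,0,0,0.927,1,-0.363,-0.053,0,0,0,0.927,1,-0.363,-0.053,0,0,0,0.927,1]

```text
clock: 30.3
eef_pos: [407.6, -326.0, 203.4]
tcp_rot: [-3.139, 0.0, 0.575]
contact_force: [1.1, 0.3, -0.4]
opening: 1.002
grasp_force: 0.0
```

```bash
python3 snap.py q5 top wrist scene; python3 go.py 409,-326,60,33; python3 - <<'E'
from h import *; import pickle
f=pickle.load(open("q5_top.pkl","rb"));H=hsv(f)
T=np.array([507.6,-24.5]);a=np.radians(-3.8);A=np.array([np.cos(a),np.sin(a)]);B=np.array([-A[1],A[0]])
tr=lambda c:(((c-T)@A).round(1),((c-T)@B).round(1))
I=lambda lo,hi:cv2.inRange(H,np.array(lo),np.array(hi))
e=edges(f,big(I((0,150,190),(10,255,255)),(280,220,390,320)),59); print("case",e,tr(e[0]))
c=big(I((22,50,225),(35,255,255)),(270,220,400,330)); e=rect(f,c,89); print("jar",e,tr(e["c"]))
e=rect(f,big(I((0,0,0),(180,90,80)),(340,265,378,310)),109); print("plug",e,tr(e["c"]))
f=pickle.load(open("q5_wrist.pkl","rb"));H=hsv(f)
c=big(cv2.inRange(H,np.array((100,0,175)),np.array((150,30,255))),(200,100,430,330)); print("wrist stone",edges(f,c,95))
E
```

```text
t 30.45 [ 408.3 -325.4  204.1] rpy [-3.140e+00 -1.000e-04  5.774e-01] F [ 0.3 -0.3 -1. ] open 0.998 q6 0.32
(409.0, -326.0, 60.0, 33.0) -> [0.0002 0.0011 0.1441] [-0.0016 -0.0001  0.0014]
case (array([537. , -26.2], dtype=float32), array([ 41. , 149.7,  40.9, 149.1], dtype=float32), [178.1, 86.1, 179.1, 86.1]) (np.float64(29.4), np.float64(0.3))
jar {'c': array([484.2,  31.1]), 'L': 58.4, 'W': 57.0, 'yaw_deg': 43.9} (np.float64(-27.0), np.float64(53.9))
plug {'c': array([480. , -77.8]), 'L': 16.5, 'W': 14.6, 'yaw_deg': 88.8} (np.float64(-24.0), np.float64(-55.0))
wrist stone (array([ 407.1, -328.1], dtype=float32), array([58.5, 44.5, 58.2, 44.5], dtype=float32), [123.0, 33.4, 123.0, 33.1])
```

Request:
send_rows:
  targets: [0,0.001,0.04,0,0,0,1,0,0.001,0.08,0,0,0,1,0,0.001,0.11,0,0,0,1,0,0.001,0.135,0,0,0,1,0,0.001,0.146,0,0,0,1,0,0.001,0.146,0,0,0,1,0,0.001,0.146,0,0,0,-1,0,0.001,0.146,0,0,0,-1,0,0.001,0.146,0,0,0,-1,0,0.001,0.146,0,0,0,-1,0,0.001,0.146,0,0,0,-1,0,0.001,0.146,0,0,0,-1]
  grip_force: 80

```text
clock: 31.45
eef_pos: [409.7, -327.9, 60.3]
tcp_rot: [3.14, -0.001, 0.576]
contact_force: [-0.3, 3.1, 6.3]
opening: 0.688
grasp_force: 86.7
```

Request:
send_rows:
  targets: [0,0,0,0,0,0,-1,0,0,0,0,0,0,-1]

```text
clock: 31.62
eef_pos: [409.6, -327.9, 60.3]
tcp_rot: [3.14, -0.001, 0.576]
contact_force: [-0.4, 3.4, 7.2]
opening: 0.69
grasp_force: 86.7
```

Request:
send_rows:
  targets: [0,0,-0.01,0,0,0,-1,0,0,-0.03,0,0,0,-1,0,0,-0.06,0,0,0,-1,0,0,-0.09,0,0,0,-1,0,0,-0.12,0,0,0,-1,0,0,-0.14,0,0,0,-1,0,0,-0.14,0,0,0,-1]

```text
clock: 32.2
eef_pos: [410.7, -329.3, 203.9]
tcp_rot: [3.134, -0.003, 0.576]
contact_force: [0.6, -0.2, -3.9]
opening: 0.689
grasp_force: 87.6
```

```bash
python3 go.py 479,-23.4,200,86.2
```

```text
t 32.2 [ 410.7 -329.3  203.9] rpy [ 3.1342e+00 -2.7000e-03  5.7570e-01] F [ 0.6 -0.2 -3.9] open 0.689 q6 0.32
(479.0, -23.4, 200.0, 86.2) -> [ 0.2238 -0.2194  0.0029] [ 8.100e-03  9.000e-04 -9.288e-01]
```

Request:
send_rows:
  targets: [0.015,-0.015,0,0,0,-0.08,-1,0.04,-0.039,0,0,0,-0.18,-1,0.065,-0.064,0,0,0,-0.3,-1,0.092,-0.09,0,0,0,-0.42,-1,0.118,-0.116,0,0,0,-0.54,-1,0.145,-0.142,0,0,0,-0.66,-1,0.17,-0.167,0,0,0,-0.77,-1,0.195,-0.191,0,0,0,-0.86,-1,0.212,-0.209,0.01,0,0,-0.929,-1,0.223,-0.219,0.03,0,0,-0.929,-1,0.223,-0.219,0.03,0,0,-0.929,-1,0.223,-0.219,0.03,0,0,-0.929,-1]

```text
clock: 33.2
eef_pos: [475.1, -21.7, 167.3]
tcp_rot: [-3.138, -0.0, 1.507]
contact_force: [-0.1, 0.2, -2.9]
opening: 0.687
grasp_force: 87.9
```

Request:
send_rows:
  targets: [0,0,0,0,0,0,-1,0,0,0,0,0,0,-1,0,0,0,0,0,0,-1,0,0,0,0,0,0,-1]

```text
clock: 33.53
eef_pos: [476.7, -23.1, 169.1]
tcp_rot: [3.141, -0.001, 1.504]
contact_force: [0.3, -0.6, -3.8]
opening: 0.688
grasp_force: 87.9
```

```bash
python3 snap.py p5 scene; python3 go.py 479,-23.4,110,86.2; python3 - <<'E'
from h import *; import pickle
f=pickle.load(open("p5_scene.pkl","rb")); H=hsv(f)
m=cv2.inRange(H,np.array((0,60,60)),np.array((14,190,255)))
print(H[150:215:4,325].tolist()); print(H[150:215:4,335].tolist())
n,l,s,c=cv2.connectedComponentsWithStats(m); print([x.tolist() for x in s[1:] if x[4]>40])
E
```

```text
t 33.58 [476.6 -23.  169. ] rpy [ 3.1412e+00 -7.0000e-04  1.5037e+00] F [-0.6  0.  -3. ] open 0.695 q6 0.01
(479.0, -23.4, 110.0, 86.2) -> [-0.0003  0.0024  0.059 ] [ 0.0004 -0.0007 -0.0008]
[[120, 8, 134], [120, 11, 68], [150, 4, 57], [165, 9, 60], [112, 48, 79], [124, 28, 72], [135, 21, 72], [110, 139, 193], [116, 27, 141], [111, 115, 113], [135, 5, 103], [22, 210, 176], [20, 144, 152], [167, 115, 133], [2, 199, 223], [2, 199, 223], [2, 199, 223]]
[[115, 19, 81], [135, 8, 68], [140, 10, 155], [135, 7, 72], [0, 8, 64], [0, 5, 110], [0, 4, 120], [170, 6, 123], [8, 93, 132], [9, 154, 154], [9, 144, 150], [107, 9, 208], [104, 16, 238], [101, 8, 246], [99, 7, 248], [120, 4, 243], [2, 176, 224]]
[[327, 173, 34, 23, 335], [444, 187, 15, 15, 71], [296, 189, 59, 57, 478], [243, 270, 40, 46, 1435]]
```

```bash
python3 - <<'E'
from h import *; import pickle
f=pickle.load(open("p5_scene.pkl","rb")); H=hsv(f)
O=np.array([503.9,-23.5]);a=np.radians(-3.8);A=np.array([np.cos(a),np.sin(a)]);B=np.array([-A[1],A[0]])
m=cv2.inRange(H,np.array((3,60,60)),np.array((14,190,255)))
k=big(m,(326,170,362,198)); us=range(k[:,0].min(),k[:,0].max()+1)
P=np.array([(u,k[k[:,0]==u,1].max()+.5) for u in us],float); i=P[:,1].argmax(); print(P[:,1].tolist(),P[0,0])
def rel(f,P,z): w=cast(f,P,z)-O; return np.c_[w@A,w@B]
W=rel(f,P,108.7); 
for p,w in zip(P[::3],W[::3]): print(p,w.round(1))
# case top in same picture, z=59
mc=cv2.inRange(H,np.array((0,150,180)),np.array((3,255,255))); kc=big(mc,(280,180,370,260)); V=rel(f,kc,58)
print("case x",np.percentile(V[:,0],[2,10,90,98]).round(1),"y",np.percentile(V[:,1],[1,99]).round(1))
E
```

```text
[184.5, 185.5, 186.5, 187.5, 189.5, 189.5, 190.5, 191.5, 192.5, 192.5, 193.5, 194.5, 195.5, 195.5, 195.5, 195.5, 194.5, 193.5, 192.5, 191.5, 191.5, 190.5, 190.5, 189.5, 188.5, 187.5, 186.5, 186.5, 185.5, 184.5, 183.5, 182.5, 181.5, 174.5] 327.0
[327.  184.5] [ -2.6 -25.8]
[330.  187.5] [ -1.9 -15.1]
[333.  190.5] [-1.2 -4.4]
[336.  192.5] [-2.4  4.1]
[339.  195.5] [-1.7 14.6]
[342.  195.5] [-6.6 19.1]
[345.  192.5] [-17.4  17.6]
[348.  190.5] [-26.2  18.2]
[351.  188.5] [-35.2  18.7]
[354.  186.5] [-44.1  19.3]
[357.  183.5] [-55.2  17.8]
[360.  174.5] [-78.5   4.1]
case x [11.9 12.7 52.5 52.9] y [-74.7  78. ]
```

Request:
send_rows:
  targets: [0,0.0012,0.01,0,0,-0.001,-1,0,0.0012,0.02,0,0,-0.001,-1,0,0.0012,0.03,0,0,-0.001,-1,0,0.0012,0.04,0,0,-0.001,-1,0,0.0012,0.045,0,0,-0.001,-1,0,0.0012,0.045,0,0,-0.001,-1,0,0.0012,0.045,0,0,-0.001,-1]

```text
clock: 34.17
eef_pos: [477.3, -22.4, 123.0]
tcp_rot: [-3.14, -0.001, 1.506]
contact_force: [0.5, -0.1, -3.7]
opening: 0.689
grasp_force: 88.2
```

Request:
send_rows:
  targets: [0,0,0.006,0,0,0,-1,0,0,0.012,0,0,0,-1,0,0,0.018,0,0,0,-1,0,0,0.02,0,0,0,-1,0,0,0.02,0,0,0,-1]

```text
clock: 34.58
eef_pos: [477.1, -22.4, 102.9]
tcp_rot: [-3.14, -0.001, 1.506]
contact_force: [0.6, -0.5, -3.7]
opening: 0.688
grasp_force: 88.2
```

Request:
send_rows:
  targets: [0,0.0005,0.003,0,0,0,-1,0,0.0005,0.006,0,0,0,-1,0,0.0005,0.009,0,0,0,-1,0,0.0005,0.012,0,0,0,-1,0,0.0005,0.014,0,0,0,-1,0,0.0005,0.014,0,0,0,-1]

```text
clock: 35.08
eef_pos: [478.5, -22.5, 89.3]
tcp_rot: [3.141, -0.001, 1.506]
contact_force: [1.0, 0.3, -5.4]
opening: 0.691
grasp_force: 88.2
```

Request:
send_rows:
  targets: [0,0,0.004,0,0,0,-1,0,0,0.008,0,0,0,-1,0,0,0.012,0,0,0,-1,0,0,0.015,0,0,0,-1,0,0,0.015,0,0,0,-1]

```text
clock: 35.5
eef_pos: [478.5, -22.4, 74.0]
tcp_rot: [3.141, -0.001, 1.506]
contact_force: [3.2, -0.3, -6.0]
opening: 0.69
grasp_force: 88.1
```

Request:
send_rows:
  targets: [0,0.001,0.002,0,0,0,-1,0,0.001,0.004,0,0,0,-1,0,0.001,0.006,0,0,0,-1,0,0.001,0.007,0,0,0,-1,0,0.001,0.007,0,0,0,-1]

```text
clock: 35.92
eef_pos: [478.7, -22.5, 67.3]
tcp_rot: [-3.14, -0.001, 1.506]
contact_force: [-0.0, 0.9, -3.3]
opening: 0.689
grasp_force: 88.2
```

Request:
send_rows:
  targets: [0,0,0.001,0,0,0,-1,0,0,0.002,0,0,0,-1,0,0,0.003,0,0,0,-1,0,0,0.003,0,0,0,-1]

```text
clock: 36.25
eef_pos: [479.1, -22.5, 64.5]
tcp_rot: [-3.141, -0.001, 1.506]
contact_force: [0.6, 0.2, -4.1]
opening: 0.689
grasp_force: 88.2
```

Request:
send_rows:
  targets: [0,0,0.001,0,0,0,-1,0,0,0.002,0,0,0,-1,0,0,0.002,0,0,0,-1,0,0,0.002,0,0,0,-1]

```text
clock: 36.58
eef_pos: [479.1, -22.5, 64.3]
tcp_rot: [-3.141, -0.001, 1.506]
contact_force: [-8.8, 0.8, 25.7]
opening: 0.687
grasp_force: 91.8
```

On the floor. Easing off, releasing and withdrawing well clear.

Request:
send_rows:
  targets: [0,0,-0.0015,0,0,0,-1,0,0,-0.0015,0,0,0,-1,0,0,-0.0015,0,0,0,1,0,0,-0.0015,0,0,0,1,0,0,-0.0015,0,0,0,1,0,0,-0.0015,0,0,0,1,0,0,-0.04,0,0,0,1,0,0,-0.08,0,0,0,1,0,0,-0.12,0,0,0,1,0,0,-0.16,0,0,0,1,0,0,-0.18,0,0,0,1]

```text
clock: 37.5
eef_pos: [480.9, -22.7, 247.3]
tcp_rot: [3.136, -0.001, 1.506]
contact_force: [2.0, -0.2, -0.0]
opening: 0.999
grasp_force: 0.0
```

Request:
send_rows:
  targets: [-0.3,-0.05,0,0,0,0,1,-0.3,-0.05,0,0,0,0,1,-0.3,-0.05,0,0,0,0,1,-0.3,-0.05,0,0,0,0,1,-0.3,-0.05,0,0,0,0,1,-0.3,-0.05,0,0,0,0,1,-0.3,-0.05,0,0,0,0,1,-0.3,-0.05,0,0,0,0,1,-0.3,-0.05,0,0,0,0,1,-0.3,-0.05,0,0,0,0,1]

```text
clock: 38.33
eef_pos: [409.4, -318.8, 242.0]
tcp_rot: [-3.141, -0.002, 1.504]
contact_force: [-0.4, -0.9, 0.4]
opening: 1.0
grasp_force: 0.0
```

```bash
python3 snap.py end top scene; python3 - <<'E'
from h import *; import pickle
f=pickle.load(open("end_top.pkl","rb"));H=hsv(f)
T=np.array([507.6,-24.5]);a=np.radians(-3.8);A=np.array([np.cos(a),np.sin(a)]);B=np.array([-A[1],A[0]])
tr=lambda c:(((c-T)@A).round(1),((c-T)@B).round(1))
I=lambda lo,hi:cv2.inRange(H,np.array(lo),np.array(hi))
e=edges(f,big(I((0,150,190),(10,255,255)),(280,220,390,320)),59); print("case",e,tr(e[0]))
e=rect(f,big(I((22,50,225),(35,255,255)),(270,220,400,330)),89); print("jar",e,tr(e["c"]))
e=rect(f,big(I((0,0,0),(180,90,80)),(340,265,378,310)),109); print("plug",e,tr(e["c"]))
for v in (215,228,235):
    try: e=rect(f,big(I((100,0,v),(150,20,255)),(315,265,352,310)),99); print("stone",v,e,tr(e["c"]))
    except Exception as x: print(v,x)
g=pickle.load(open("f0.pkl","rb"))
for n,b in dict(cup=(280,120,326,170),bottle=(200,335,246,378),spring=(382,336,412,366)).items():
    d=cv2.absdiff(f["color"],g["top"]["color"])[b[1]:b[3],b[0]:b[2]]; print(n,"diff",d.mean().round(2))
E
```

```text
case (array([536.9, -26.2], dtype=float32), array([ 41. , 149.7,  40.9, 149.1], dtype=float32), [178.1, 86.1, 179.1, 86.1]) (np.float64(29.3), np.float64(0.2))
jar {'c': array([484.2,  30.1]), 'L': 57.1, 'W': 55.6, 'yaw_deg': 43.9} (np.float64(-27.0), np.float64(52.9))
plug {'c': array([480. , -77.8]), 'L': 16.5, 'W': 14.6, 'yaw_deg': 88.8} (np.float64(-24.0), np.float64(-55.0))
stone 215 {'c': array([478.5, -32.8]), 'L': 67.0, 'W': 64.3, 'yaw_deg': 88.3} (np.float64(-28.5), np.float64(-10.2))
stone 228 {'c': array([478.5, -32.8]), 'L': 67.0, 'W': 64.3, 'yaw_deg': 88.3} (np.float64(-28.5), np.float64(-10.2))
stone 235 {'c': array([478.5, -32.8]), 'L': 67.0, 'W': 64.3, 'yaw_deg': 88.3} (np.float64(-28.5), np.float64(-10.2))
cup diff 5.17
bottle diff 4.41
spring diff 4.47
```

All four sit at floor height, and each floor contact came 4 mm above its pick height. The bystander regions show no visible change and the arm is clear, so I'm handing in.

```bash
python3 -c "from rig import r; print(r.sign_off())"
```

```text
the job is handed in; nothing more can be done
None
```

I packed the case, jar, stone and can side by side in the tray, each released after touching the floor, and handed the job in at about 38 s; the sign-off returned no verdict.

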